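Turn the worn electrodes end for end in their collar-clamped carriage

ROBOT

A 7-joint arm with a two-finger parallel gripper is mounted at the origin on a cart in front of the work surface, level with it; the furniture and walls round the work are solid. World frame = base frame: x ahead of the robot, y to its left, z up, the work surface at z = 0. Lengths are in m, angles in rad, forces in N, time in s.
With the tool pointing down it reaches from about 0.425 to 0.925 m from the base axis. Payload 6.8 kg.
Tool frame: the origin (TCP) lies on the mounting face of the last link; the fingertips stand 173 mm ahead of it and the grasp point (between the pads) lies 155 mm ahead of it; z points along the fingers, y is the line along which they close (so a half turn about z gives the same grasp; the last joint's range is limited). The gripper opens to 85 mm and grips with 20 to 120 N. Pads are 22 mm wide; open, the fingers measure 114 mm over their backs; the gripper's body (76 mm by 85 mm) begins 54 mm behind the grasp point. The pads swing forward as they close: fully open they stand 13 mm farther back than shut.
Start: joints at [-1.355, 0.477, 0.022, 1.555, -0.011, 1.109, -0.083], TCP at [0.215, 0.64, 0.405] pointing down, gripper open.
Joint ranges: [-2.96, 2.96], [-0.34, 2.1], [-1.41, 1.46], [0.24, 2.44], [-1.37, 4.51], [0.17, 1.92], [-2.96, 2.96]. Speed limits (rad/s): [2.39, 2.39, 3.14, 3.14, 3.14, 3.14, 3.14].

INTERFACE

Orientations are given as a rotation vector (axis times angle).
In Python, from bench import r gives the robot as it stands.
- The arm moves only by the tool arm_command, never from a script. Its argument "plan" is a list of rows, each an object of numbers: "claw": the closure, from 0 (fully open) to 1 (shut); "tx", "ty", "tz": the shift along the tool's x, y, z in m; "ax", "ay", "az": the turn, a rotation vector about the tool's x, y, z in degrees. A call has exactly 10 rows; each row shifts and turns the commanded pose from where the row before left it, along the tool's axes as they then stand; what a row does not reach is not made up. A row lasts 1/12 s, in which the tool goes at most 41.7 mm and 7.16 degrees, less where a joint would pass 70% of its speed; a pose out of reach is approached as far as the arm can. A call is refused whole if a number of a shift passes 0.0417 or a number of a turn 7.16, either way. A call with a gripper value outside its range is refused whole. The fingers move at their own pace and stop on an object; "squeeze" is the grip in N (left out, the last holds). Time passes only in rows, so rows that do not move let the fingers close, or fill a call up. It gives the time, the measured TCP pose, the force, the opening and the grip force at its end, in the units of the state.
- r.get_obs(): the state, without advancing time (a new reading comes with each control period).
- r.grab_frame(name): name is "scene" or "top" or "wrist"; returns the picture (420x560x3 uint8, red, green, blue); there is no depth.
- r.camera_model(name): a dict with "fx", "fy", "cx", "cy" (pixels), "position" and "orientation" of the camera in the world; the wrist camera has in their place "tool_from_camera" (4x4, takes a point from camera to tool coordinates, whose origin is the TCP and whose axes are the flange's). Camera axes: x right, y up, looking along -z (the intrinsics and any distortion apply to the point x, -y, -z); pixel columns grow to the right and rows downward; lengths in m; the calibration is good to about 2 mm. A picture is of the moment at which its call begins: read the wrist's pose just before it. camera_model takes no time and is no camera call.
- r.hand_in(): hands the job in; it is judged then, once.
Trained networks look in the newest picture that a camera, given by its name, has taken for a name from the list of things; names that differ only in an ending like _2 or _b are one class to them, and where a whole thing is asked for, a point or a joint stands for the part that bears it (a point fixed in the world has none). Each returns a list of dicts, best first, with "confidence" (0 to 1); they miss things now and then, are a little off and sometimes report something else, mostly with a low value. They report only what shows in the picture. A call takes as long as a camera call. They do not tell look-alikes from the thing itself.
- r.boxes_of(target, camera): "location" ([x, y, z] in m, in the coordinates of the camera as it stood for that picture, good to about 4 mm: the middle of the surface that is visible of it).
- r.tip_of(target, camera): "location" ([x, y, z] in m, in the coordinates of the camera as it stood for that picture, good to about 4 mm: a listed point, or the origin of a listed thing).
The state is a dict: "clock": time; "joints": joint angles; "qvel": joint speeds; "tau": joint torques, N m; "tcp_pos": TCP position; "orientation": TCP orientation; "contact_force": force on the tool from outside, world axes, zero at the start; "moment": the same for the moment, N m; "grip_width": finger opening in m; "gripper_force": force on a finger pad.
Only numpy, scipy, OpenCV 4.12 (cv2) and the standard library are available. Lean on these libraries where they do the work, as an engineer would, in place of code of your own. Each camera call takes 0.05 s, during which the arm holds its last target. There are 200 camera calls.

TASK

The electrodes in the carriage are double-ended, and their blunt, worn ends face out. Loosen the wing set screw on the brass collar and draw the collar back off the electrodes; then, working from left to right, take each electrode that is there, dip its sharp end briefly into the rinse dish and lay it back in its own slot turned end for end, the sharp end facing out. Finally push the collar fully home over the electrodes' tails and tighten the set screw again, leaving the dish upright and the other things on the bench alone.

Things in the scene. Friction and masses are not known exactly. Their poses are not given: they have to be found in the camera images.
- carriage: Electrode carriage, fixed: aluminium base plate 14 mm thick. Origin on the worktop (z = 0); x axis from the front (where the electrodes' outer ends point, roughly to the robot) to the rear, y to the left, z up. Plate x = -95 to +155 mm, y = +-95 mm. Horizontal 18 mm shaft (y = 0, z = 44 mm) runs rearward from x = 38 mm into a rear block (x = 121 to 151 mm, top z = 66 mm).
- collar_mid (a point): Top of the brass shaft collar, on the set screw's axis, 64 mm above the worktop (at carriage x = 60 mm when home). Collar 38 mm diameter, 24 mm long. It carries a 132 mm wide cross plate (front face at x = 34 mm when home) with three flat fingers (26 mm wide, z = 52.5 to 58.5 mm) reaching forward over the electrodes' tails to x = -5 mm when home: no electrode can be lifted then.
- collar (a joint): Slide of the brass shaft collar along the carriage's x axis, m: 0 = home (end stop), 0.040 = fully drawn back to the rear (stop). Drawn back by 36 mm or more its fingers are clear of the tails. Slides with about 3 N and stays where it is left; cannot move while the set screw is tight, because the screw's point then sits in a spot drilled in the shaft.
- set_screw (a joint): Angle of the wing-headed set screw on top of the collar, rad, about the vertical: 0 = tight, grows counter-clockwise seen from above (loosening); from 1.2 the collar is free; stop at 1.6. Stays where left (friction 0.05 N m), rises 2.8 mm per rad. It can be turned back to 0 only with the collar home. At 0 the flat wing lies crosswise, along the carriage's y axis; the wing turns with the angle.
- screw_wing (a point): Grip point of the wing screw: middle of the wing, on the screw's axis (88 mm above the worktop at angle 0). The wing is a plate 9 mm thick, 41 mm long, from 17 mm below to 8 mm above this point. Its x axis is square to the plate (fingers close along it), its y axis lies along the plate. The collar may be slid by the screw held here.
- dish: Small open white porcelain dish (the rinse dish): 70 mm outer diameter at the rim tapering to 56 mm at the foot, 32 mm high, walls 4 mm, floor 5 mm thick, 250 g, loose on the worktop. A monitor taller than the wrist stands behind it (near corner about x = 0.65, y = -0.4 m in the world): keep the arm clear of that. Origin at the centre of its underside.
- dish_rim (a point): Centre of the dish's mouth, 32 mm above its underside; z up.
- electrode_1: Double-ended electrode that lies in the left slot at the start (None if absent): dark steel, square shank 12 x 12 x 90 mm, about 90 g. Origin at the shank's middle, where it balances; its x axis points to the sharp end (a cone 20 mm long); the other end is worn to a blunt stub 8 mm long. It starts with the sharp end to the rear, under the collar's finger.
- sharp_1 (a point): Tip of the sharp end of electrode_1, 65 mm from its origin.
- electrode_2: Double-ended electrode that lies in the middle slot at the start (None if absent): dark steel, square shank 12 x 12 x 90 mm, about 90 g. Origin at the shank's middle, where it balances; its x axis points to the sharp end (a cone 20 mm long); the other end is worn to a blunt stub 8 mm long. It starts with the sharp end to the rear, under the collar's finger.
- sharp_2 (a point): Tip of the sharp end of electrode_2, 65 mm from its origin.
- electrode_3: Double-ended electrode that lies in the right slot at the start (None if absent): dark steel, square shank 12 x 12 x 90 mm, about 90 g. Origin at the shank's middle, where it balances; its x axis points to the sharp end (a cone 20 mm long); the other end is worn to a blunt stub 8 mm long. It starts with the sharp end to the rear, under the collar's finger.
- sharp_3 (a point): Tip of the sharp end of electrode_3, 65 mm from its origin.
- slot_1 (a point): Where the shank's middle belongs in the left slot (carriage x = -35, y = 50 mm), 44 mm above the worktop; axes as the carriage's. The slot is cut in two crosswise rails (12 mm thick, at x = -62 and -8 mm, tops z = 48 mm), 15.4 mm wide, 20 mm at the mouth, floor z = 38 mm. Between the rails fingers have 42 mm, free down to z = 14 mm.
- slot_2 (a point): Where the shank's middle belongs in the middle slot (carriage x = -35, y = 0 mm), 44 mm above the worktop; axes as the carriage's. The slot is cut in two crosswise rails (12 mm thick, at x = -62 and -8 mm, tops z = 48 mm), 15.4 mm wide, 20 mm at the mouth, floor z = 38 mm. Between the rails fingers have 42 mm, free down to z = 14 mm.
- slot_3 (a point): Where the shank's middle belongs in the right slot (carriage x = -35, y = -50 mm), 44 mm above the worktop; axes as the carriage's. The slot is cut in two crosswise rails (12 mm thick, at x = -62 and -8 mm, tops z = 48 mm), 15.4 mm wide, 20 mm at the mouth, floor z = 38 mm. Between the rails fingers have 42 mm, free down to z = 14 mm.
- hex_key: Black hex key lying on the worktop, 96 mm long; a bystander to leave alone. Origin at the centre of its underside.
- lab_timer: Small white lab timer, 62 x 66 x 19 mm; a bystander to leave alone. Origin at the centre of its underside.
- petri_dish: Closed petri dish, 66 mm diameter; a bystander to leave alone. Origin at the centre of its underside.
- dropper_bottle: Small dropper bottle, 40 mm diameter, 85 mm high; a bystander to leave alone. Origin at the centre of its underside.
- marker_2: Marker pen lying on the worktop, 130 mm long; a bystander to leave alone. Origin at the centre of its underside.
Things that resemble listed ones, but are neither listed nor needed, are in the scene too. Of the things that look like the dish, the middle-sized one is meant.

How it is judged:
By the outcome, as a careful person would: the job done as asked, in the order asked, and still so for the second after the job is handed in, with the robot touching nothing.
Of electrode_1, electrode_2, electrode_3 only 2 to 3 are there at a start; the rules pass over those that are not, and their reading is None.
At some moment in a run one of dish may be knocked a few centimetres aside while the robot is not near it.
Once in a run the grip may slacken for a moment while it holds something.
It also fails if it takes over 210 s, if anything falls off the work surface, if the arm or the gripper's body presses on something with over 40 N, if the wrist force passes 120 N, or if a joint passes its speed limit or range.

## Working session

There is one attempt and no reset: what is moved stays moved. The work goes in short steps, Python scripts to look and compute and a tool call to move; the robot and the scene stay as the last step left them, time stands still between calls to the robot, and variables do not carry over. Pictures are saved under pics/ and viewed, at most 14 in all, crops included, and the job is handed in when it is done.

Besides the shell and the picture viewer there is one more tool, called after ">>>" in YAML: its name, and indented under it one key for each argument. arm_command: Moves the arm, as the interface text tells. Its arguments: {"type":"object","properties":{"plan":{"type":"array","items":{"type":"object","properties":{"claw":{"type":"number"},"tx":{"type":"number"},"ty":{"type":"number"},"tz":{"type":"number"},"ax":{"type":"number"},"ay":{"type":"number"},"az":{"type":"number"}}}},"squeeze":{"type":"number"}},"required":["plan"]}

```bash
ls; mkdir -p pics; cat > h.py <<'E'
import numpy as np, cv2
from scipy.spatial.transform import Rotation as R
from bench import r
def cam(name, o=None):
    m=r.camera_model(name)
    if name=="wrist":
        o=o or r.get_obs(); T=np.eye(4); T[:3,:3]=R.from_rotvec(o["orientation"]).as_matrix(); T[:3,3]=o["tcp_pos"]
        return m, T@np.array(m["tool_from_camera"])
    T=np.eye(4); q=np.array(m["orientation"]); T[:3,:3]=R.from_rotvec(q).as_matrix() if q.size==3 else q.reshape(3,3); T[:3,3]=m["position"]
    return m,T
def grab(name, f=None):
    m,T=cam(name); im=r.grab_frame(name)
    if f: cv2.imwrite("pics/"+f, cv2.cvtColor(im,cv2.COLOR_RGB2BGR))
    return m,T,im
def pix(m,T,p):
    c=np.linalg.inv(T)@np.append(p,1); return np.round([m["cx"]+m["fx"]*c[0]/-c[2], m["cy"]-m["fy"]*c[1]/-c[2]])
def ray(m,T,u,v,z):
    d=T[:3,:3]@np.array([(u-m["cx"])/m["fx"],-(v-m["cy"])/m["fy"],-1]); return T[:3,3]+d*(z-T[2,3])/d[2]
def find(name,t,m,T,fn="tip_of",n=4):
    for d in getattr(r,fn)(t,name)[:n]:
        p=T[:3,:3]@np.array(d["location"])+T[:3,3]; print(fn[:3],t,round(d["confidence"],2),np.round(p,3),pix(m,T,p))
def st():
    o=r.get_obs(); print(round(o["clock"],2),np.round(o["tcp_pos"],4),np.round(R.from_rotvec(o["orientation"]).as_matrix(),3).tolist(),np.round(o["joints"],2),o["grip_width"],o["gripper_force"],np.round(o["contact_force"],1))
E
python3 - <<'E'
from h import *
st(); print(r.camera_model("scene")); print(r.camera_model("wrist"))
for c in ["top","scene"]:
    m,T,im=grab(c,c+"1.png")
    for t in ["carriage","collar_mid","screw_wing","dish","dish_rim","electrode_1","sharp_1","slot_1"]: find(c,t,m,T)
E
```

```text
pics
0.0 [0.2147 0.6397 0.4037] [[-0.948, 0.318, -0.0], [0.318, 0.948, -0.002], [-0.0, -0.002, -1.0]] [-1.36  0.48  0.02  1.56 -0.01  1.11 -0.08] 0.08553961757914198 0.0 [-0.3 -0.5 -0.7]
{'fx': 540.5687146777191, 'fy': 540.5687146777191, 'cx': 283.3639227616691, 'cy': 203.9935842248849, 'position': array([-0.99936287, -0.91409857,  0.84424953]), 'orientation': array([ 1.03874946, -0.62711441, -0.9241727 ])}
{'fx': 305.04602430156285, 'fy': 305.04602430156285, 'cx': 277.3717272109955, 'cy': 212.28067490669943, 'tool_from_camera': array([[-6.33343350e-04,  9.62778990e-01,  2.70289132e-01,
         6.62430402e-02],
       [ 9.99999359e-01,  3.56126164e-04,  1.07467197e-03,
        -9.05689799e-05],
       [ 9.38414566e-04,  2.70289639e-01, -9.62778599e-01,
         3.08699240e-02],
       [ 0.00000000e+00,  0.00000000e+00,  0.00000000e+00,
         1.00000000e+00]])}
tip carriage 0.91 [0.512 0.124 0.001] [208. 216.]
tip carriage 0.68 [ 0.436 -0.319 -0.001] [350. 242.]
tip collar_mid 0.89 [0.571 0.143 0.067] [198. 193.]
tip collar_mid 0.63 [ 0.435 -0.318 -0.001] [350. 243.]
tip collar_mi
[... 846 characters left out ...]
.]
tip dish 0.85 [ 0.432 -0.324 -0.001] [336. 257.]
tip dish 0.66 [ 0.544 -0.379  0.003] [365. 246.]
tip dish 0.21 [0.542 0.13  0.046] [237. 203.]
tip dish_rim 0.66 [ 0.468 -0.561  0.04 ] [412. 259.]
tip dish_rim 0.57 [ 0.545 -0.383  0.024] [366. 240.]
tip dish_rim 0.55 [ 0.433 -0.325  0.029] [337. 248.]
tip electrode_1 0.55 [0.471 0.167 0.044] [218. 208.]
tip electrode_1 0.48 [0.478 0.117 0.046] [230. 209.]
tip sharp_1 0.52 [0.545 0.134 0.046] [237. 202.]
tip sharp_1 0.4 [0.531 0.184 0.041] [224. 202.]
tip slot_1 0.96 [0.477 0.122 0.043] [229. 210.]
tip slot_1 0.87 [0.484 0.074 0.041] [241. 213.]
tip slot_1 0.68 [0.469 0.169 0.042] [217. 208.]
tip slot_1 0.35 [0.573 0.135 0.083] [241. 191.]
```

```bash
python3 - <<'E'
from h import *
t=cv2.imread("pics/top1.png"); s=cv2.imread("pics/scene1.png")
a=cv2.resize(t[170:300,160:460],None,fx=2.6,fy=2.6,interpolation=cv2.INTER_CUBIC)
b=cv2.resize(s[165:290,190:440],None,fx=2.1,fy=2.1,interpolation=cv2.INTER_CUBIC)
b=cv2.copyMakeBorder(b,0,0,0,a.shape[1]-b.shape[1],cv2.BORDER_CONSTANT)
cv2.imwrite("pics/c1.png",np.vstack([a,b]))
print(a.shape,b.shape)
E
```

```text
(338, 780, 3) (262, 780, 3)
```

View pics/c1.png

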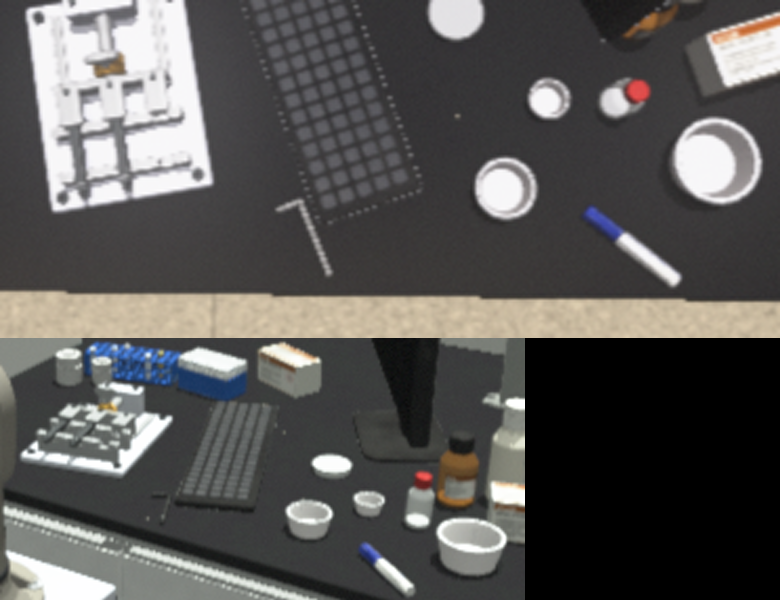

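View pics/top1.png

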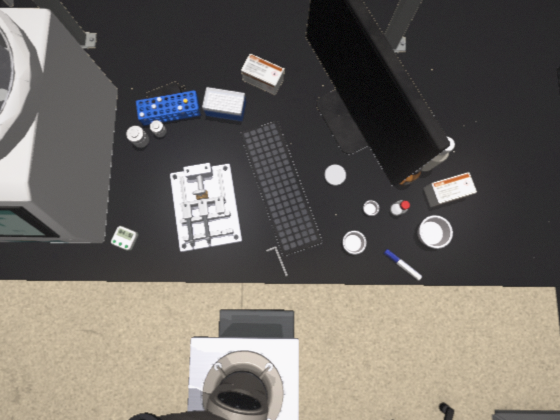

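In the crop (2.6x), electrodes lie in the left slot (75,165) and the middle slot (120,150). The right slot (165,150) is empty. The dish look-alikes, in top-image pixels, are small (371,208), medium (354,242) and large (435,232). The one at (354,242) is meant: it is middle-sized and its rim is at about 32 mm.

Next I move over the wing screw.

>>> arm_command:
  plan:
    - {"claw": 0.5, "tx": -0.0274, "ty": -0.03}
    - {"claw": 0.5, "tx": -0.0274, "ty": -0.03}
    - {"claw": 0.5, "tx": -0.0274, "ty": -0.03}
    - {"claw": 0.5, "tx": -0.0274, "ty": -0.03}
    - {"claw": 0.5, "tx": -0.0274, "ty": -0.03}
    - {"claw": 0.5, "tx": -0.0274, "ty": -0.03}
    - {"claw": 0.5, "tx": -0.0274, "ty": -0.03}
    - {"claw": 0.5, "tx": -0.034, "ty": -0.0174, "tz": 0.007}
    - {"claw": 0.5, "tx": -0.034, "ty": -0.0174, "tz": 0.007}
    - {"claw": 0.5, "tx": -0.034, "ty": -0.0174, "tz": 0.007}

```text
invalid input at $.plan[0]: expected keys claw, tx, ty, tz, ax, ay, az
```

>>> arm_command:
  plan:
    - {"claw": 0.5, "tx": -0.034, "ty": -0.0174, "tz": 0.007}
    - {"claw": 0.5, "tx": -0.034, "ty": -0.0174, "tz": 0.007}
    - {"claw": 0.5, "tx": -0.034, "ty": -0.0174, "tz": 0.007}
    - {"claw": 0.5, "tx": -0.034, "ty": -0.0174, "tz": 0.007}
    - {"claw": 0.5, "tx": -0.034, "ty": -0.0174, "tz": 0.007}
    - {"claw": 0.5, "tx": -0.034, "ty": -0.0174, "tz": 0.007}
    - {"az": 6.94}
    - {"az": 6.94}
    - {"az": 6.94}
    - {"az": 6.94}

```text
invalid input at $.plan[0]: expected keys claw, tx, ty, tz, ax, ay, az
```

>>> arm_command:
  plan:
    - {"az": 6.94}
    - {"az": 6.94}
    - {"az": 6.94}
    - {"az": 6.94}
    - {"az": 6.94}
    - {}
    - {}
    - {}
    - {}
    - {}

```text
invalid input at $.plan[0]: expected keys claw, tx, ty, tz, ax, ay, az
```

```bash
python3 - <<'E'
from h import *
st(); m,T,im=grab("wrist","w1.png")
for t in ["carriage","collar_mid","screw_wing","electrode_1","sharp_1","slot_1"]: find("wrist",t,m,T)
E
```

```text
0.9 [0.2147 0.64   0.4047] [[-0.948, 0.318, 0.0], [0.318, 0.948, 0.0], [0.0, 0.0, -1.0]] [-1.36  0.48  0.02  1.56 -0.01  1.11 -0.08] 0.08525897093437183 0.0 [-0.2 -0.3 -0.3]
```

View pics/w1.png

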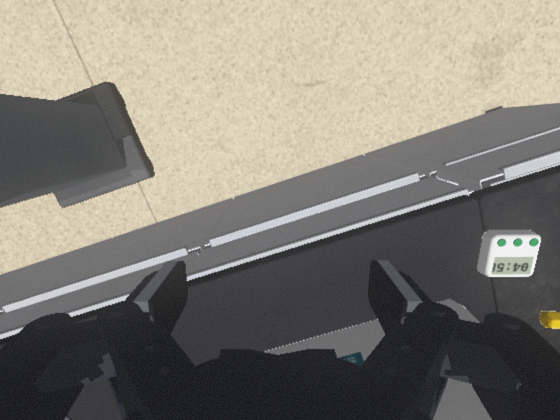

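The calls were refused because every row needs all the keys, so nothing moved. The picture still shows the start view, with the floor, the bench edge and the timer at (510,255). I'll resend with full rows.

>>> arm_command:
  plan:
    - {"claw": 0.5, "tx": -0.0274, "ty": -0.03, "tz": 0, "ax": 0, "ay": 0, "az": 0}
    - {"claw": 0.5, "tx": -0.0274, "ty": -0.03, "tz": 0, "ax": 0, "ay": 0, "az": 0}
    - {"claw": 0.5, "tx": -0.0274, "ty": -0.03, "tz": 0, "ax": 0, "ay": 0, "az": 0}
    - {"claw": 0.5, "tx": -0.0274, "ty": -0.03, "tz": 0, "ax": 0, "ay": 0, "az": 0}
    - {"claw": 0.5, "tx": -0.0274, "ty": -0.03, "tz": 0, "ax": 0, "ay": 0, "az": 0}
    - {"claw": 0.5, "tx": -0.0274, "ty": -0.03, "tz": 0, "ax": 0, "ay": 0, "az": 0}
    - {"claw": 0.5, "tx": -0.0274, "ty": -0.03, "tz": 0, "ax": 0, "ay": 0, "az": 0}
    - {"claw": 0.5, "tx": -0.034, "ty": -0.0174, "tz": 0.007, "ax": 0, "ay": 0, "az": 0}
    - {"claw": 0.5, "tx": -0.034, "ty": -0.0174, "tz": 0.007, "ax": 0, "ay": 0, "az": 0}
    - {"claw": 0.5, "tx": -0.034, "ty": -0.0174, "tz": 0.007, "ax": 0, "ay": 0, "az": 0}

```text
clock: 2.08
tcp_pos: [0.4107, 0.2963, 0.3841]
orientation: [0.506, 3.1, 0.002]
contact_force: [0.1, 0.5, -0.2]
grip_width: 0.0427
gripper_force: 0.0
```

>>> arm_command:
  plan:
    - {"claw": 0.5, "tx": -0.034, "ty": -0.0174, "tz": 0.007, "ax": 0, "ay": 0, "az": 0}
    - {"claw": 0.5, "tx": -0.034, "ty": -0.0174, "tz": 0.007, "ax": 0, "ay": 0, "az": 0}
    - {"claw": 0.5, "tx": -0.034, "ty": -0.0174, "tz": 0.007, "ax": 0, "ay": 0, "az": 0}
    - {"claw": 0.5, "tx": -0.034, "ty": -0.0174, "tz": 0.007, "ax": 0, "ay": 0, "az": 0}
    - {"claw": 0.5, "tx": -0.034, "ty": -0.0174, "tz": 0.007, "ax": 0, "ay": 0, "az": 0}
    - {"claw": 0.5, "tx": -0.034, "ty": -0.0174, "tz": 0.007, "ax": 0, "ay": 0, "az": 0}
    - {"claw": 0.5, "tx": 0, "ty": 0, "tz": 0, "ax": 0, "ay": 0, "az": 6.94}
    - {"claw": 0.5, "tx": 0, "ty": 0, "tz": 0, "ax": 0, "ay": 0, "az": 6.94}
    - {"claw": 0.5, "tx": 0, "ty": 0, "tz": 0, "ax": 0, "ay": 0, "az": 6.94}
    - {"claw": 0.5, "tx": 0, "ty": 0, "tz": 0, "ax": 0, "ay": 0, "az": 6.94}

```text
clock: 2.92
tcp_pos: [0.5703, 0.1337, 0.3417]
orientation: [-1.245, -2.884, -0.0]
contact_force: [-0.6, 0.1, 0.4]
grip_width: 0.0427
gripper_force: 0.0
```

>>> arm_command:
  plan:
    - {"claw": 0.5, "tx": 0, "ty": 0, "tz": 0, "ax": 0, "ay": 0, "az": 6.94}
    - {"claw": 0.5, "tx": 0, "ty": 0, "tz": 0, "ax": 0, "ay": 0, "az": 6.94}
    - {"claw": 0.5, "tx": 0, "ty": 0, "tz": 0, "ax": 0, "ay": 0, "az": 6.94}
    - {"claw": 0.5, "tx": 0, "ty": 0, "tz": 0, "ax": 0, "ay": 0, "az": 6.94}
    - {"claw": 0.5, "tx": 0, "ty": 0, "tz": 0, "ax": 0, "ay": 0, "az": 6.94}
    - {"claw": 0.5, "tx": 0, "ty": 0, "tz": 0, "ax": 0, "ay": 0, "az": 0}
    - {"claw": 0.5, "tx": 0, "ty": 0, "tz": 0, "ax": 0, "ay": 0, "az": 0}
    - {"claw": 0.5, "tx": 0, "ty": 0, "tz": 0, "ax": 0, "ay": 0, "az": 0}
    - {"claw": 0.5, "tx": 0, "ty": 0, "tz": 0, "ax": 0, "ay": 0, "az": 0}
    - {"claw": 0.5, "tx": 0, "ty": 0, "tz": 0, "ax": 0, "ay": 0, "az": 0}

```text
clock: 3.75
tcp_pos: [0.5701, 0.1339, 0.3418]
orientation: [-2.039, -2.39, -0.0]
contact_force: [0.5, -0.1, -0.6]
grip_width: 0.0429
gripper_force: 0.0
```

```bash
python3 - <<'E'
from h import *
st(); m,T,im=grab("wrist","w2.png")
for t in ["carriage","collar_mid","screw_wing","electrode_1","sharp_1","slot_1"]: find("wrist",t,m,T)
E
```

```text
3.75 [0.5701 0.1339 0.3418] [[-0.158, 0.988, 0.0], [0.988, 0.158, 0.0], [0.0, 0.0, -1.0]] [-0.73  0.44  0.52  1.86 -0.27  0.91  0.07] 0.04292631394823564 0.0 [ 0.5 -0.1 -0.6]
tip carriage 0.64 [0.518 0.13  0.004] [224. 191.]
tip collar_mid 0.76 [0.574 0.137 0.065] [281. 207.]
tip screw_wing 0.68 [0.574 0.14  0.09 ] [281. 212.]
tip electrode_1 0.69 [0.47  0.168 0.044] [167. 148.]
tip slot_1 0.84 [0.488 0.068 0.045] [179. 258.]
tip slot_1 0.82 [0.475 0.166 0.044] [172. 151.]
tip slot_1 0.71 [0.481 0.121 0.044] [176. 203.]
```

View pics/w2.png

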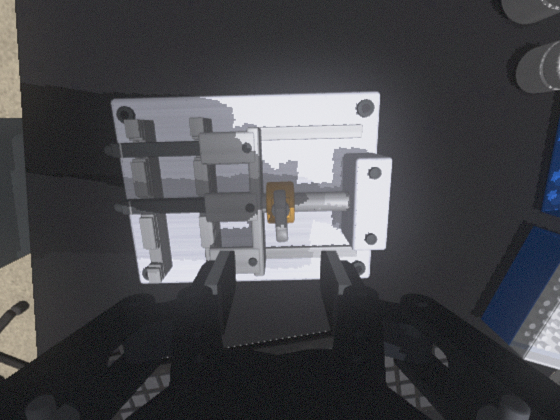

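The picture shows the carriage plate with corners at (113,100), (379,93) and (132,283). Electrodes are in the left and middle slots (rows 150 and 206), the right slot (row 258) is empty, and the wing is at (281,215). I'll fit the carriage pose from the corners.

```bash
cat >> h.py <<'E'
def toolshift(p): # world shift of grasp point -> tool axes
    o=r.get_obs(); M=R.from_rotvec(o["orientation"]).as_matrix(); g=np.array(o["tcp_pos"])+M[:,2]*.155
    return np.round(M.T@(np.array(p)-g),4), np.round(g,4)
E
python3 - <<'E'
from h import *
m,T=cam("wrist"); im=cv2.imread("pics/w2.png")
g=cv2.cvtColor(im,cv2.COLOR_BGR2GRAY)
c=np.array([[113,100],[379,93],[132,283]],np.float32).reshape(-1,1,2)
cv2.cornerSubPix(g,c,(5,5),(-1,-1),(3,30,.01)); c=c.reshape(-1,2); print(c)
w=np.array([ray(m,T,u,v,.014)[:2] for u,v in c]); q=np.array([[-.095,.095],[.155,.095],[-.095,-.095]])
print(w, np.linalg.norm(w[1]-w[0]),np.linalg.norm(w[2]-w[0]))
a=np.vstack([w,[[.470,.1675],[.478,.121],[.486,.071]]]); b=np.vstack([q,[[-.035,.05],[-.035,0],[-.035,-.05]]])
for A,B in ((w,q),(a,b)):
    ac,bc=A-A.mean(0),B-B.mean(0); th=np.arctan2((bc[:,0]*ac[:,1]-bc[:,1]*ac[:,0]).sum(),(ac*bc).sum())
    M=np.array([[np.cos(th),-np.sin(th)],[np.sin(th),np.cos(th)]]); t=A.mean(0)-M@B.mean(0); print("fit",np.degrees(th),t,(A-B@M.T-t).round(4).tolist(),"wing",t+M@[.06,0])
E
```

```text
[[110.50361 100.25355]
 [379.16113  92.29488]
 [132.      283.     ]]
[[0.40681331 0.1997781 ]
 [0.64823698 0.24478224]
 [0.43157541 0.01546756]] 0.24558249350911657 0.18596648852885356
fit 9.443206350845388 [0.51224602 0.12401924] [[0.0039, -0.0024], [-0.0013, 0.0016], [-0.0025, 0.0007]] wing [0.57143294 0.13386343]
fit 9.419950481897345 [0.51238107 0.12478711] [[0.0037, -0.0032], [-0.0015, 0.0009], [-0.0026, -0.0001], [0.0003, -0.0009], [0.0001, 0.0019], [-0.0, 0.0013]] wing [0.57157199 0.13460728]
```

>>> arm_command:
  plan:
    - {"claw": 0.5, "tx": 0.0005, "ty": 0.0016, "tz": 0.02, "ax": 0, "ay": 0, "az": 0}
    - {"claw": 0.5, "tx": 0, "ty": 0, "tz": 0.02, "ax": 0, "ay": 0, "az": 0}
    - {"claw": 0.5, "tx": 0, "ty": 0, "tz": 0.02, "ax": 0, "ay": 0, "az": 0}
    - {"claw": 0.5, "tx": 0, "ty": 0, "tz": 0.02, "ax": 0, "ay": 0, "az": 0}
    - {"claw": 0.5, "tx": 0, "ty": 0, "tz": 0.018, "ax": 0, "ay": 0, "az": 0}
    - {"claw": 0.5, "tx": 0, "ty": 0, "tz": 0, "ax": 0, "ay": 0, "az": 0}
    - {"claw": 1, "tx": 0, "ty": 0, "tz": 0, "ax": 0, "ay": 0, "az": 0}
    - {"claw": 1, "tx": 0, "ty": 0, "tz": 0, "ax": 0, "ay": 0, "az": 0}
    - {"claw": 1, "tx": 0, "ty": 0, "tz": 0, "ax": 0, "ay": 0, "az": 0}
    - {"claw": 1, "tx": 0, "ty": 0, "tz": 0, "ax": 0, "ay": 0, "az": 0}
  squeeze: 50

```text
clock: 4.93
tcp_pos: [0.5722, 0.1348, 0.2453]
orientation: [2.039, 2.389, 0.003]
contact_force: [-0.3, -0.1, 4.9]
grip_width: 0.0083
gripper_force: 76.0
```

```bash
python3 - <<'E'
from h import *
st()
E
```

```text
4.93 [0.5722 0.1348 0.2453] [[-0.157, 0.988, 0.002], [0.988, 0.157, 0.001], [0.0, 0.002, -1.0]] [-0.67  0.57  0.45  1.92 -0.36  0.73  0.14] 0.00827569482044583 75.95500570979311 [-0.3 -0.1  4.9]
```

>>> arm_command:
  plan:
    - {"claw": 1, "tx": 0, "ty": 0, "tz": -0.0003, "ax": 0, "ay": 0, "az": -6}
    - {"claw": 1, "tx": 0, "ty": 0, "tz": -0.0003, "ax": 0, "ay": 0, "az": -6}
    - {"claw": 1, "tx": 0, "ty": 0, "tz": -0.0003, "ax": 0, "ay": 0, "az": -6}
    - {"claw": 1, "tx": 0, "ty": 0, "tz": -0.0003, "ax": 0, "ay": 0, "az": -6}
    - {"claw": 1, "tx": 0, "ty": 0, "tz": -0.0003, "ax": 0, "ay": 0, "az": -6}
    - {"claw": 1, "tx": 0, "ty": 0, "tz": -0.0003, "ax": 0, "ay": 0, "az": -6}
    - {"claw": 1, "tx": 0, "ty": 0, "tz": -0.0003, "ax": 0, "ay": 0, "az": -6}
    - {"claw": 1, "tx": 0, "ty": 0, "tz": -0.0003, "ax": 0, "ay": 0, "az": -6}
    - {"claw": 1, "tx": 0, "ty": 0, "tz": -0.0003, "ax": 0, "ay": 0, "az": -6}
    - {"claw": 1, "tx": 0, "ty": 0, "tz": -0.0003, "ax": 0, "ay": 0, "az": -6}

```text
clock: 5.77
tcp_pos: [0.5731, 0.136, 0.2484]
orientation: [0.564, 3.085, 0.006]
contact_force: [4.3, 3.8, -2.2]
grip_width: 0.0078
gripper_force: 74.7
```

>>> arm_command:
  plan:
    - {"claw": 1, "tx": 0, "ty": 0, "tz": -0.0003, "ax": 0, "ay": 0, "az": -6}
    - {"claw": 1, "tx": 0, "ty": 0, "tz": -0.0003, "ax": 0, "ay": 0, "az": -6}
    - {"claw": 1, "tx": 0, "ty": 0, "tz": -0.0003, "ax": 0, "ay": 0, "az": -6}
    - {"claw": 1, "tx": 0, "ty": 0, "tz": -0.0003, "ax": 0, "ay": 0, "az": -6}
    - {"claw": 1, "tx": 0, "ty": 0, "tz": 0, "ax": 0, "ay": 0, "az": -3}
    - {"claw": 1, "tx": 0, "ty": 0, "tz": 0, "ax": 0, "ay": 0, "az": 0}
    - {"claw": 1, "tx": 0, "ty": 0, "tz": 0, "ax": 0, "ay": 0, "az": 0}
    - {"claw": 1, "tx": 0, "ty": 0, "tz": 0, "ax": 0, "ay": 0, "az": 0}
    - {"claw": 1, "tx": 0, "ty": 0, "tz": 0, "ax": 0, "ay": 0, "az": 0}
    - {"claw": 1, "tx": 0, "ty": 0, "tz": 0, "ax": 0, "ay": 0, "az": 0}

```text
clock: 6.6
tcp_pos: [0.5731, 0.1369, 0.2497]
orientation: [-0.166, 3.131, 0.005]
contact_force: [3.3, 4.4, -0.8]
grip_width: 0.0082
gripper_force: 74.9
```

```bash
python3 - <<'E'
from h import *
st(); print(r.get_obs()["moment"])
E
```

```text
6.6 [0.5731 0.1369 0.2497] [[-0.994, -0.106, 0.006], [-0.106, 0.994, 0.004], [-0.007, 0.003, -1.0]] [-0.38  0.52  0.05  1.89 -0.04  0.72  1.37] 0.008209943820290859 74.87020158441737 [ 3.3  4.4 -0.8]
[ 1.19572821 -0.75946677  0.08812299]
```

>>> arm_command:
  plan:
    - {"claw": 1, "tx": -0.004, "ty": 0.0002, "tz": 0, "ax": 0, "ay": 0, "az": 0}
    - {"claw": 1, "tx": -0.005, "ty": 0.0003, "tz": 0, "ax": 0, "ay": 0, "az": 0}
    - {"claw": 1, "tx": -0.006, "ty": 0.0003, "tz": 0, "ax": 0, "ay": 0, "az": 0}
    - {"claw": 1, "tx": -0.006, "ty": 0.0003, "tz": 0, "ax": 0, "ay": 0, "az": 0}
    - {"claw": 1, "tx": -0.006, "ty": 0.0003, "tz": 0, "ax": 0, "ay": 0, "az": 0}
    - {"claw": 1, "tx": -0.006, "ty": 0.0003, "tz": 0, "ax": 0, "ay": 0, "az": 0}
    - {"claw": 1, "tx": -0.004, "ty": 0.0002, "tz": 0, "ax": 0, "ay": 0, "az": 0}
    - {"claw": 1, "tx": -0.003, "ty": 0.0002, "tz": 0, "ax": 0, "ay": 0, "az": 0}
    - {"claw": 1, "tx": 0, "ty": 0, "tz": 0, "ax": 0, "ay": 0, "az": 0}
    - {"claw": 1, "tx": 0, "ty": 0, "tz": 0, "ax": 0, "ay": 0, "az": 0}

```text
clock: 7.43
tcp_pos: [0.6114, 0.1438, 0.2495]
orientation: [-0.167, 3.135, 0.006]
contact_force: [-0.7, 6.5, 4.3]
grip_width: 0.0078
gripper_force: 75.9
```

```bash
python3 - <<'E'
from h import *
st(); m,T,im=grab("wrist","w3.png")
for t in ["collar_mid","screw_wing","slot_1","electrode_1"]: find("wrist",t,m,T)
m,T,im=grab("top")
for t in ["collar_mid","screw_wing"]: find("top",t,m,T)
E
```

```text
7.43 [0.6114 0.1438 0.2495] [[-0.994, -0.106, 0.002], [-0.106, 0.994, 0.004], [-0.003, 0.004, -1.0]] [-0.37  0.58  0.05  1.8  -0.04  0.77  1.38] 0.007759420929105205 75.92263491974379 [-0.7  6.5  4.3]
tip collar_mid 0.59 [0.616 0.142 0.067] [274. 261.]
tip collar_mid 0.45 [0.515 0.127 0.004] [267.  75.]
tip collar_mid 0.98 [0.607 0.147 0.065] [198. 181.]
tip screw_wing 0.61 [ 0.649 -0.271  0.002] [334. 175.]
tip screw_wing 0.4 [0.606 0.143 0.091] [197. 180.]
```

View pics/w3.png

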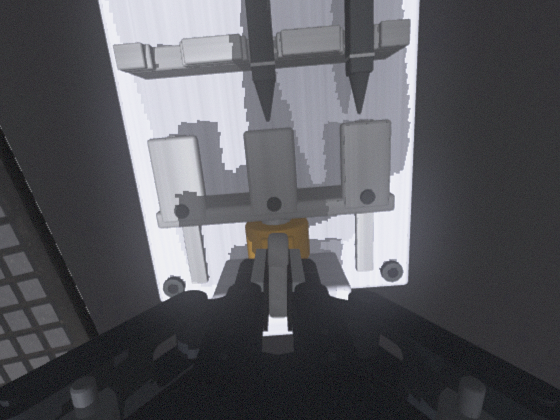

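The collar is drawn back by about 39 mm. In the picture the sharp tips at (268,120) and (359,112) lie clear in front of the finger edges at row 125-130. I'll release the screw, rise and go over electrode 1.

>>> arm_command:
  plan:
    - {"claw": 0.5, "tx": 0, "ty": 0, "tz": 0, "ax": 0, "ay": 0, "az": 0}
    - {"claw": 0.5, "tx": 0, "ty": 0, "tz": 0, "ax": 0, "ay": 0, "az": 0}
    - {"claw": 0.5, "tx": 0, "ty": 0, "tz": 0, "ax": 0, "ay": 0, "az": 0}
    - {"claw": 0.5, "tx": 0, "ty": 0, "tz": -0.02, "ax": 0, "ay": 0, "az": 0}
    - {"claw": 0.5, "tx": 0, "ty": 0, "tz": -0.03, "ax": 0, "ay": 0, "az": 0}
    - {"claw": 0.5, "tx": 0.03, "ty": 0.008, "tz": -0.02, "ax": 0, "ay": 0, "az": -1.2}
    - {"claw": 0.5, "tx": 0.036, "ty": 0.01, "tz": 0, "ax": 0, "ay": 0, "az": -1}
    - {"claw": 0.5, "tx": 0.036, "ty": 0.01, "tz": 0, "ax": 0, "ay": 0, "az": -1}
    - {"claw": 0.5, "tx": 0.036, "ty": 0.011, "tz": 0, "ax": 0, "ay": 0, "az": 0}
    - {"claw": 0.5, "tx": 0, "ty": 0, "tz": 0, "ax": 0, "ay": 0, "az": 0}

```text
clock: 8.67
tcp_pos: [0.4625, 0.1612, 0.3168]
orientation: [0.256, -3.124, 0.002]
contact_force: [-1.8, -0.8, 0.2]
grip_width: 0.0429
gripper_force: 0.0
```

```bash
python3 - <<'E'
from h import *
st(); m,T,im=grab("wrist","w4.png")
for t in ["collar_mid","screw_wing","slot_1","electrode_1","sharp_1"]: find("wrist",t,m,T)
m,T,im=grab("top")
for t in ["collar_mid","screw_wing"]: find("top",t,m,T)
E
```

```text
8.67 [0.4625 0.1612 0.3168] [[-0.987, -0.163, -0.007], [-0.163, 0.987, -0.002], [0.007, -0.001, -1.0]] [-0.48  0.29  0.02  2.07 -0.01  0.79  1.28] 0.04291734000932206 0.0 [-1.8 -0.8  0.2]
tip slot_1 0.94 [0.473 0.165 0.047] [282. 227.]
tip slot_1 0.89 [0.49  0.067 0.045] [162. 228.]
tip slot_1 0.86 [0.484 0.118 0.045] [224. 230.]
tip electrode_1 0.95 [0.477 0.118 0.041] [226. 221.]
tip electrode_1 0.61 [0.471 0.166 0.045] [283. 224.]
tip sharp_1 0.88 [0.538 0.178 0.045] [284. 298.]
tip collar_mid 0.71 [0.609 0.146 0.067] [198. 181.]
tip collar_mid 0.22 [0.475 0.119 0.044] [206. 226.]
tip screw_wing 0.62 [0.61  0.143 0.094] [197. 178.]
```

View pics/w4.png

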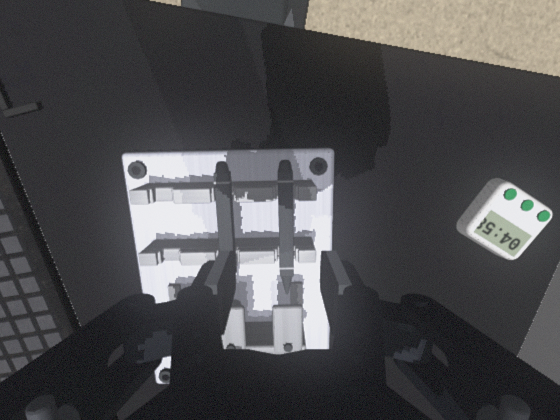

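The picture shows electrode 1 along column 286, crossing the rails at rows 190 and 245, and electrode 2 along column 225. I'll check it against my carriage fit.

```bash
python3 - <<'E'
from h import *
m,T=cam("wrist")
a=np.radians(9.3); O=np.array([.5124,.125])
def c2w(x,y,z): return np.append(O+[x*np.cos(a)-y*np.sin(a),x*np.sin(a)+y*np.cos(a)],z)
for p in [(-.095,.095,.014),(-.095,-.095,.014),(-.035,.05,.05),(-.035,0,.05),(-.062,.05,.05),(-.008,.05,.05),(-.088,.05,.046),(.03,.05,.044)]: print(p,pix(m,T,c2w(*p)))
print(toolshift(c2w(-.035,.05,.044)))
im=cv2.imread("pics/w4.png")[140:330,120:345]; cv2.imwrite("pics/w4c.png",cv2.resize(im,None,fx=3,fy=3,interpolation=cv2.INTER_CUBIC))
E
```

```text
(-0.095, 0.095, 0.014) [340. 136.]
(-0.095, -0.095, 0.014) [121. 137.]
(-0.035, 0.05, 0.05) [289. 214.]
(-0.035, 0, 0.05) [227. 214.]
(-0.062, 0.05, 0.05) [289. 181.]
(-0.008, 0.05, 0.05) [288. 245.]
(-0.088, 0.05, 0.046) [289. 146.]
(0.03, 0.05, 0.044) [288. 283.]
(array([-0.0011,  0.0078,  0.1187]), array([0.4699, 0.1609, 0.1627]))
```

View pics/w4c.png

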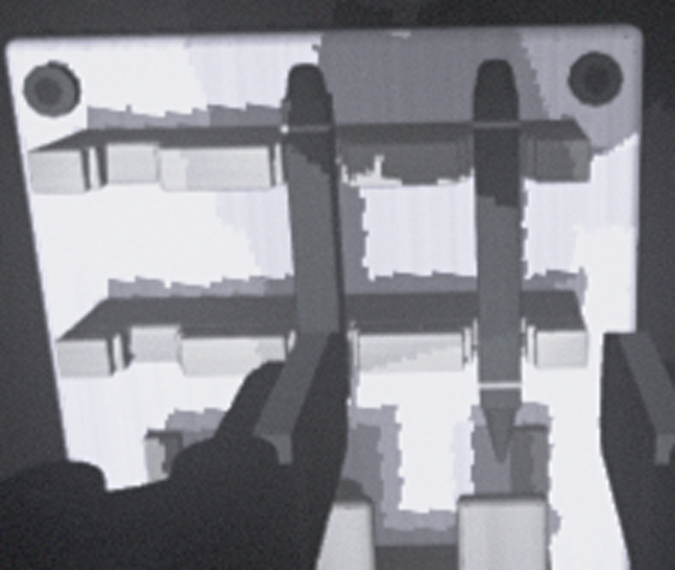

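The arm was still settling when that picture was taken. I'll measure again at rest.

```bash
cat >> h.py <<'E'
a=np.radians(9.3); O=np.array([.5124,.125])
def c2w(x,y,z): return np.append(O+[x*np.cos(a)-y*np.sin(a),x*np.sin(a)+y*np.cos(a)],z)
E
python3 - <<'E'
from h import *
st(); m,T,im=grab("wrist","w5.png"); st()
for t in ["slot_1","electrode_1","sharp_1"]: find("wrist",t,m,T)
for p in [(-.095,.095,.014),(-.095,-.095,.014),(-.035,.05,.05),(-.035,0,.05),(-.062,.05,.05),(.010,.05,.044),(.03,.05,.044),(.035,.05,.0585)]: print(p,pix(m,T,c2w(*p)))
cv2.imwrite("pics/w5c.png",cv2.resize(cv2.cvtColor(im,cv2.COLOR_RGB2BGR)[120:330,110:355],None,fx=2.8,fy=2.8,interpolation=cv2.INTER_CUBIC))
E
```

```text
9.12 [0.4699 0.1609 0.3177] [[-0.987, -0.159, 0.0], [-0.159, 0.987, -0.0], [-0.0, -0.0, -1.0]] [-0.47  0.3   0.02  2.06 -0.01  0.79  1.28] 0.04280003472012049 0.0 [ 0.4 -0.4  0.1]
9.17 [0.4697 0.1609 0.3177] [[-0.987, -0.159, -0.0], [-0.159, 0.987, -0.0], [0.0, -0.0, -1.0]] [-0.47  0.3   0.02  2.06 -0.01  0.79  1.28] 0.042370506978555655 0.0 [-1.  -0.4 -0.4]
tip slot_1 0.92 [0.476 0.168 0.046] [286. 219.]
tip slot_1 0.85 [0.489 0.072 0.042] [171. 216.]
tip slot_1 0.62 [0.482 0.118 0.044] [226. 216.]
tip electrode_1 0.96 [0.469 0.167 0.045] [287. 211.]
tip electrode_1 0.76 [0.475 0.119 0.04 ] [229. 208.]
tip sharp_1 0.84 [0.534 0.178 0.044] [286. 282.]
(-0.095, 0.095, 0.014) [340. 136.]
(-0.095, -0.095, 0.014) [121. 137.]
(-0.035, 0.05, 0.05) [289. 214.]
(-0.035, 0, 0.05) [227. 214.]
(-0.062, 0.05, 0.05) [289. 181.]
(0.01, 0.05, 0.044) [288. 262.]
(0.03, 0.05, 0.044) [288. 283.]
(0.035, 0.05, 0.0585) [288. 296.]
```

View pics/w5c.png

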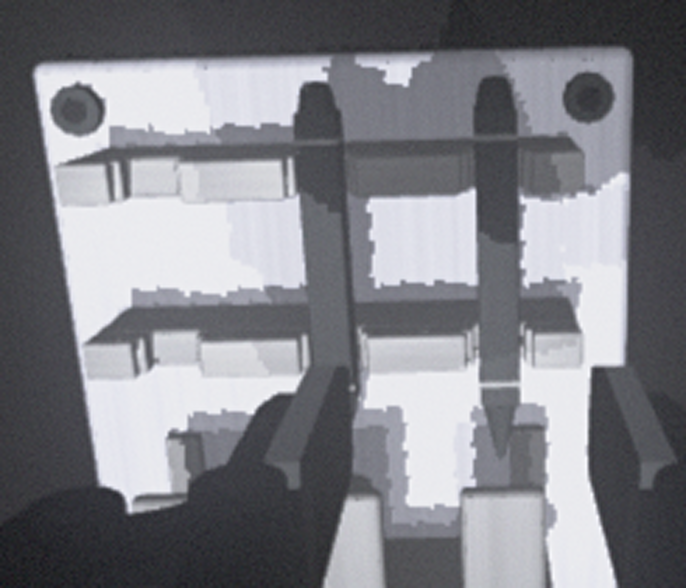

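```bash
python3 - <<'E'
from h import *
m,T=cam("wrist"); f=lambda x,y:(x/2.8+110-.32,y/2.8+120-.32)
def w(x,y,z): return ray(m,T,*f(x,y),z)[:2]
def ang(p,q): d=q-p; return np.degrees(np.arctan2(d[1],d[0]))
A=w(632,48,.014);B=w(36,66,.014);print("front edge",A,B,np.linalg.norm(A-B),ang(B,A)-90)
A=w(588,97,.014);B=w(77,110,.014);print("screws",A,B,np.linalg.norm(A-B),ang(B,A)-90, "mid",(A+B)/2)
A=w(497,140,.05);B=w(500,382,.05);print("el1",A,B,ang(A,B), "cone base->mid",B-.045*(B-A)/np.linalg.norm(B-A))
A=w(318,142,.05);B=w(334,365,.05);print("el2",A,B,ang(A,B))
A=w(36,66,.014);B=w(98,485,.014);print("left edge",A,B,ang(A,B))
A=w(60,163,.048);B=w(582,152,.048);print("rail1 rear edge",A,B,ang(A,B)-90,np.linalg.norm(A-B))
A=w(88,342,.048);B=w(580,330,.048);print("rail2 rear edge",A,B,ang(A,B)-90,np.linalg.norm(A-B))
im=cv2.imread("pics/w2.png"); 
E
```

```text
front edge [0.40410807 0.20018643] [0.43900519 0.01762691] 0.18586497707777866 10.821809718451263
screws [0.42098535 0.18964608] [0.45066722 0.03077191] 0.16162307371012266 10.58236306528886 mid [0.43582628 0.11020899]
el1 [0.43426406 0.16175842] [0.50567341 0.17479102] 10.34296419266211 cone base->mid [0.46140463 0.16671172]
el2 [0.4427064  0.11282252] [0.50816261 0.12496224] 10.506880844561469
left edge [0.43900519 0.01762691] [0.58352792 0.0430552 ] 9.978866093652707
rail1 rear edge [0.4604849  0.04137389] [0.43404685 0.18596538] 10.361871364945841 0.14698867623101708
rail2 rear edge [0.51341682 0.05131296] [0.48625264 0.19566672] 10.657168688423326 0.14688737512042244
```

The carriage is refined to origin (0.514, 0.126) and yaw 10.4°. The turned screw's position agrees with that. I'll grasp electrode 1.

>>> arm_command:
  plan:
    - {"claw": 0.5, "tx": -0.0022, "ty": 0.0077, "tz": 0, "ax": 0, "ay": 0, "az": -1.2}
    - {"claw": 0.5, "tx": 0, "ty": 0, "tz": 0.0, "ax": 0, "ay": 0, "az": 0}
    - {"claw": 0.5, "tx": 0, "ty": 0, "tz": 0.03, "ax": 0, "ay": 0, "az": 0}
    - {"claw": 0.5, "tx": 0, "ty": 0, "tz": 0.03, "ax": 0, "ay": 0, "az": 0}
    - {"claw": 0.5, "tx": 0, "ty": 0, "tz": 0.02, "ax": 0, "ay": 0, "az": 0}
    - {"claw": 0.5, "tx": 0, "ty": 0, "tz": 0.015, "ax": 0, "ay": 0, "az": 0}
    - {"claw": 0.5, "tx": 0, "ty": 0, "tz": 0.0137, "ax": 0, "ay": 0, "az": 0}
    - {"claw": 0.5, "tx": 0, "ty": 0, "tz": 0.01, "ax": 0, "ay": 0, "az": 0}
    - {"claw": 0.5, "tx": 0, "ty": 0, "tz": 0, "ax": 0, "ay": 0, "az": 0}
    - {"claw": 0.5, "tx": 0, "ty": 0, "tz": 0, "ax": 0, "ay": 0, "az": 0}

```text
clock: 10.15
tcp_pos: [0.47, 0.1693, 0.1991]
orientation: [0.285, -3.128, 0.0]
contact_force: [-0.4, 0.1, -0.1]
grip_width: 0.0426
gripper_force: 0.0
```

>>> arm_command:
  plan:
    - {"claw": 1, "tx": 0, "ty": 0, "tz": 0, "ax": 0, "ay": 0, "az": 0}
    - {"claw": 1, "tx": 0, "ty": 0, "tz": 0, "ax": 0, "ay": 0, "az": 0}
    - {"claw": 1, "tx": 0, "ty": 0, "tz": 0, "ax": 0, "ay": 0, "az": 0}
    - {"claw": 1, "tx": 0, "ty": 0, "tz": 0, "ax": 0, "ay": 0, "az": 0}
    - {"claw": 1, "tx": 0, "ty": 0, "tz": 0, "ax": 0, "ay": 0, "az": 0}
    - {"claw": 1, "tx": 0, "ty": 0, "tz": 0, "ax": 0, "ay": 0, "az": 0}
    - {"claw": 1, "tx": 0, "ty": 0, "tz": -0.005, "ax": 0, "ay": 0, "az": 0}
    - {"claw": 1, "tx": 0, "ty": 0, "tz": -0.005, "ax": 0, "ay": 0, "az": 0}
    - {"claw": 1, "tx": 0, "ty": 0, "tz": -0.01, "ax": 0, "ay": 0, "az": 0}
    - {"claw": 1, "tx": 0, "ty": 0, "tz": -0.01, "ax": 0, "ay": 0, "az": 0}
  squeeze: 70

```text
clock: 10.98
tcp_pos: [0.4699, 0.169, 0.23]
orientation: [0.284, -3.128, 0.0]
contact_force: [-0.1, 0.2, -0.2]
grip_width: 0.0102
gripper_force: 68.4
```

```bash
sed -i 's/9.3); O=np.array(\[.5124,.125\])/10.4); O=np.array([.5140,.1260])/' h.py; python3 - <<'E'
from h import *
st(); m,T,im=grab("top")
for t in ["dish","dish_rim"]: find("top",t,m,T)
m,T,im=grab("scene")
for t in ["dish","dish_rim"]: find("scene",t,m,T)
E
```

```text
10.98 [0.4699 0.169  0.23  ] [[-0.984, -0.18, -0.0], [-0.18, 0.984, -0.0], [0.0, -0.0, -1.0]] [-0.48  0.44  0.01  2.11 -0.01  0.59  1.29] 0.010218614973986804 68.37156414985657 [-0.1  0.2 -0.2]
tip dish 0.72 [ 0.471 -0.566 -0.003] [429. 232.]
tip dish 0.66 [ 0.437 -0.325 -0.004] [352. 242.]
tip dish 0.63 [ 0.539 -0.383 -0.003] [370. 210.]
tip dish_rim 0.96 [ 0.469 -0.569  0.044] [437. 231.]
tip dish_rim 0.73 [ 0.542 -0.383  0.018] [371. 208.]
tip dish_rim 0.61 [ 0.435 -0.327  0.03 ] [355. 242.]
tip dish_rim 0.51 [0.479 0.122 0.042] [205. 225.]
tip dish 0.72 [ 0.434 -0.325 -0.003] [336. 257.]
tip dish 0.6 [ 0.465 -0.569 -0.003] [413. 273.]
tip dish 0.54 [ 0.541 -0.378  0.001] [364. 246.]
tip dish_rim 0.79 [ 0.437 -0.322  0.03 ] [337. 247.]
tip dish_rim 0.71 [ 0.47  -0.564  0.04 ] [413. 259.]
tip dish_rim 0.57 [ 0.545 -0.382  0.021] [366. 241.]
```

Electrode 1 is held. I'll lift it, carry it toward the dish and turn it.

>>> arm_command:
  plan:
    - {"claw": 1, "tx": 0, "ty": 0, "tz": -0.028, "ax": 0, "ay": 0, "az": 0}
    - {"claw": 1, "tx": 0, "ty": 0, "tz": -0.028, "ax": 0, "ay": 0, "az": 0}
    - {"claw": 1, "tx": 0, "ty": 0, "tz": -0.028, "ax": 0, "ay": 0, "az": 0}
    - {"claw": 1, "tx": 0.0071, "ty": -0.0375, "tz": 0, "ax": 0, "ay": 0, "az": 0}
    - {"claw": 1, "tx": 0.0071, "ty": -0.0375, "tz": 0, "ax": 0, "ay": 0, "az": 0}
    - {"claw": 1, "tx": 0.0071, "ty": -0.0375, "tz": 0, "ax": 0, "ay": 0, "az": 0}
    - {"claw": 1, "tx": 0.0071, "ty": -0.0375, "tz": 0, "ax": 0, "ay": 0, "az": 0}
    - {"claw": 1, "tx": 0.0071, "ty": -0.0375, "tz": 0, "ax": 0, "ay": 0, "az": 0}
    - {"claw": 1, "tx": 0.0071, "ty": -0.0375, "tz": 0, "ax": 0, "ay": 0, "az": 0}
    - {"claw": 1, "tx": 0, "ty": 0, "tz": 0, "ax": 0, "ay": 0, "az": 7}

```text
clock: 12.12
tcp_pos: [0.4675, -0.0682, 0.313]
orientation: [0.082, -3.14, 0.005]
contact_force: [0.1, -0.2, -0.2]
grip_width: 0.0107
gripper_force: 68.5
```

>>> arm_command:
  plan:
    - {"claw": 1, "tx": 0, "ty": 0, "tz": 0, "ax": 0, "ay": 0, "az": 7}
    - {"claw": 1, "tx": 0, "ty": 0, "tz": 0, "ax": 0, "ay": 0, "az": 7}
    - {"claw": 1, "tx": 0, "ty": 0, "tz": 0, "ax": 0, "ay": 0, "az": 7}
    - {"claw": 1, "tx": 0, "ty": 0, "tz": 0, "ax": 0, "ay": 0, "az": 7}
    - {"claw": 1, "tx": 0, "ty": 0, "tz": 0, "ax": 0, "ay": 0, "az": 7}
    - {"claw": 1, "tx": 0, "ty": 0, "tz": 0, "ax": 0, "ay": 0, "az": 7}
    - {"claw": 1, "tx": 0, "ty": 0, "tz": 0, "ax": 0, "ay": 0, "az": 7}
    - {"claw": 1, "tx": 0, "ty": 0, "tz": 0, "ax": 0, "ay": 0, "az": 7}
    - {"claw": 1, "tx": 0, "ty": 0, "tz": 0, "ax": 0, "ay": 0, "az": 7}
    - {"claw": 1, "tx": 0, "ty": 0, "tz": 0, "ax": 0, "ay": 0, "az": 7}

```text
clock: 12.95
tcp_pos: [0.4685, -0.0598, 0.3127]
orientation: [-1.732, -2.62, 0.001]
contact_force: [0.8, 1.1, -0.7]
grip_width: 0.0105
gripper_force: 72.1
```

>>> arm_command:
  plan:
    - {"claw": 1, "tx": 0, "ty": 0, "tz": 0, "ax": 0, "ay": 0, "az": 7}
    - {"claw": 1, "tx": 0, "ty": 0, "tz": 0, "ax": 0, "ay": 0, "az": 7}
    - {"claw": 1, "tx": 0, "ty": 0, "tz": 0, "ax": 0, "ay": 0, "az": 7}
    - {"claw": 1, "tx": 0, "ty": 0, "tz": 0, "ax": 0, "ay": 0, "az": 7}
    - {"claw": 1, "tx": 0, "ty": 0, "tz": 0, "ax": 0, "ay": 0, "az": 7}
    - {"claw": 1, "tx": 0, "ty": 0, "tz": 0, "ax": 0, "ay": 0, "az": 7}
    - {"claw": 1, "tx": 0, "ty": 0, "tz": 0, "ax": 0, "ay": 0, "az": 7}
    - {"claw": 1, "tx": 0, "ty": 0, "tz": 0, "ax": 0, "ay": 0, "az": 7}
    - {"claw": 1, "tx": 0, "ty": 0, "tz": 0, "ax": 0, "ay": 0, "az": 7}
    - {"claw": 1, "tx": 0, "ty": 0, "tz": 0, "ax": 0, "ay": 0, "az": 0}

```text
clock: 13.78
tcp_pos: [0.4685, -0.0597, 0.3127]
orientation: [-2.845, -1.332, 0.002]
contact_force: [0.8, 0.1, -1.5]
grip_width: 0.0101
gripper_force: 72.0
```

```bash
python3 - <<'E'
from h import *
st()
for c in ["wrist","top"]:
    m,T,im=grab(c,c+"a.png")
    for t in ["dish","dish_rim","sharp_1","electrode_1"]: find(c,t,m,T)
E
```

```text
13.78 [ 0.4685 -0.0597  0.3127] [[0.641, 0.768, -0.001], [0.768, -0.641, -0.001], [-0.001, -0.001, -1.0]] [-0.53  0.31  0.63  2.15 -0.26  0.76 -0.43] 0.01014102921391157 72.04750657081604 [ 0.8  0.1 -1.5]
tip dish 0.61 [ 0.546 -0.379 -0.001] [510. 370.]
tip dish_rim 0.7 [ 0.544 -0.383  0.025] [528. 392.]
tip electrode_1 0.94 [ 0.47  -0.061  0.159] [278. 284.]
tip electrode_1 0.85 [0.476 0.121 0.041] [116.  14.]
tip dish 0.96 [ 0.441 -0.322 -0.001] [351. 241.]
tip dish 0.55 [ 0.466 -0.567 -0.003] [430. 234.]
tip dish_rim 0.67 [ 0.54  -0.381  0.019] [371. 208.]
tip sharp_1 0.58 [ 0.427 -0.11   0.157] [284. 240.]
tip sharp_1 0.48 [0.537 0.135 0.04 ] [202. 206.]
tip electrode_1 0.65 [0.475 0.121 0.042] [206. 226.]
```

>>> arm_command:
  plan:
    - {"claw": 1, "tx": -0.0294, "ty": 0.0242, "tz": 0, "ax": 0, "ay": 0, "az": 0}
    - {"claw": 1, "tx": -0.0294, "ty": 0.0242, "tz": 0, "ax": 0, "ay": 0, "az": 0}
    - {"claw": 1, "tx": -0.0294, "ty": 0.0242, "tz": 0, "ax": 0, "ay": 0, "az": 0}
    - {"claw": 1, "tx": -0.0294, "ty": 0.0242, "tz": 0, "ax": 0, "ay": 0, "az": 0}
    - {"claw": 1, "tx": -0.0294, "ty": 0.0242, "tz": 0, "ax": 0, "ay": 0, "az": 0}
    - {"claw": 1, "tx": -0.0294, "ty": 0.0242, "tz": 0, "ax": 0, "ay": 0, "az": 0}
    - {"claw": 1, "tx": -0.0189, "ty": 0, "tz": 0, "ax": 0, "ay": 7, "az": 0}
    - {"claw": 1, "tx": -0.0189, "ty": 0, "tz": 0, "ax": 0, "ay": 7, "az": 0}
    - {"claw": 1, "tx": -0.0189, "ty": 0, "tz": 0, "ax": 0, "ay": 7, "az": 0}
    - {"claw": 1, "tx": -0.0189, "ty": 0, "tz": 0, "ax": 0, "ay": 7, "az": 0}

```text
clock: 15.12
tcp_pos: [0.4207, -0.3465, 0.3003]
orientation: [-2.59, -1.219, -0.657]
contact_force: [-1.7, 1.0, -1.8]
grip_width: 0.0106
gripper_force: 72.1
```

>>> arm_command:
  plan:
    - {"claw": 1, "tx": -0.0189, "ty": 0, "tz": 0, "ax": 0, "ay": 7, "az": 0}
    - {"claw": 1, "tx": -0.0189, "ty": 0, "tz": 0, "ax": 0, "ay": 7, "az": 0}
    - {"claw": 1, "tx": 0, "ty": 0, "tz": 0, "ax": 0, "ay": 0, "az": 0}
    - {"claw": 1, "tx": 0, "ty": 0, "tz": 0, "ax": 0, "ay": 0, "az": 0}
    - {"claw": 1, "tx": 0, "ty": 0, "tz": 0, "ax": 0, "ay": 0, "az": 0}
    - {"claw": 1, "tx": 0, "ty": 0, "tz": 0, "ax": 0, "ay": 0, "az": 0}
    - {"claw": 1, "tx": 0, "ty": 0, "tz": 0, "ax": 0, "ay": 0, "az": 0}
    - {"claw": 1, "tx": 0, "ty": 0, "tz": 0, "ax": 0, "ay": 0, "az": 0}
    - {"claw": 1, "tx": 0, "ty": 0, "tz": 0, "ax": 0, "ay": 0, "az": 0}
    - {"claw": 1, "tx": 0, "ty": 0, "tz": 0, "ax": 0, "ay": 0, "az": 0}

```text
clock: 15.95
tcp_pos: [0.4012, -0.3693, 0.2801]
orientation: [-2.423, -1.142, -0.93]
contact_force: [-0.1, -0.4, -1.1]
grip_width: 0.0104
gripper_force: 72.1
```

```bash
python3 - <<'E'
from h import *
st()
for c in ["scene","wrist","top"]:
    m,T,im=grab(c,c+"b.png")
    for t in ["dish","dish_rim","sharp_1","electrode_1"]: find(c,t,m,T)
    o=r.get_obs(); M=R.from_rotvec(o["orientation"]).as_matrix(); tip=np.array(o["tcp_pos"])+M[:,2]*.155-M[:,0]*.065; print("tip",tip,pix(m,T,tip))
print(toolshift([.436,-.325,.017]))
a_=cv2.imread("pics/sceneb.png")[150:320,240:470]; b_=cv2.imread("pics/wristb.png")
a_=cv2.resize(a_,(560,414)); b_=b_[:,:]; cv2.imwrite("pics/cmb.png",cv2.resize(np.hstack([a_,b_[:414]]),(800,296)))
E
```

```text
15.95 [ 0.4012 -0.3693  0.2801] [[0.473, 0.771, 0.426], [0.574, -0.636, 0.516], [0.669, 0.001, -0.743]] [ 0.58  0.52  0.31  1.98 -1.02  1.12  0.86] 0.010415168712041435 72.07580924034119 [-0.1 -0.4 -1.1]
tip dish 0.85 [ 0.467 -0.569  0.   ] [413. 271.]
tip dish 0.49 [ 0.544 -0.381  0.005] [365. 245.]
tip dish 0.29 [0.484 0.071 0.042] [242. 213.]
tip dish_rim 0.56 [ 0.469 -0.565  0.042] [414. 259.]
tip dish_rim 0.55 [ 0.433 -0.326  0.027] [337. 249.]
tip dish_rim 0.47 [ 0.545 -0.382  0.021] [366. 241.]
tip sharp_1 0.57 [ 0.437 -0.321  0.121] [338. 222.]
tip sharp_1 0.45 [0.541 0.133 0.046] [236. 203.]
tip electrode_1 0.65 [ 0.469 -0.289  0.164] [333. 203.]
tip electrode_1 0.56 [0.476 0.117 0.046] [230. 210.]
tip [ 0.43594126 -0.32723933  0.12114682] [339. 222.]
tip dish 0.79 [ 0.546 -0.379 -0.004] [403. 346.]
tip dish_rim 0.7 [ 0.546 -0.384  0.024] [420. 350.]
tip sharp_1 0.65 [0.541 0.129 0.042] [120.  31.]
tip sharp_1 0.63 [0.476 0.115 0.039] [80. 59.]
tip electrode_1 0.71 [0.478 0.119 0.044] [78. 53.]
tip electrode_1 0.64 [ 0.472 -0.286  0.164] [276. 272.]
tip [ 0.43591258 -0.32725169  0.12109341] [273. 400.]
tip dish 0.81 [ 0.469 -0.567 -0.004] [430. 233.]
tip dish 0.63 [ 0.435 -0.319 -0.001] [350. 243.]
tip dish 0.48 [ 0.54  -0.383 -0.001] [370. 209.]
tip dish_rim 0.7 [ 0.469 -0.568  0.045] [436. 231.]
tip dish_rim 0.52 [ 0.54  -0.382  0.019] [371. 208.]
tip dish_rim 0.5 [ 0.438 -0.329  0.031] [356. 241.]
tip sharp_1 0.66 [ 0.438 -0.324  0.123] [361. 238.]
tip sharp_1 0.54 [0.541 0.134 0.042] [202. 205.]
tip electrode_1 0.67 [ 0.466 -0.288  0.165] [350. 226.]
tip electrode_1 0.56 [0.474 0.122 0.044] [205. 227.]
tip [ 0.43597201 -0.32719838  0.1211224 ] [362. 239.]
(array([-0.1334, -0.0014,  0.0785]), array([ 0.4668, -0.29  ,  0.1646]))
```

View pics/cmb.png

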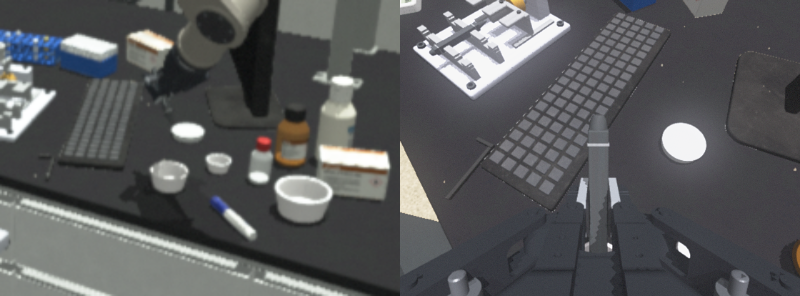

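In the picture the electrode is held and tilted, with its tip above the middle dish (scene crop (168,160)). The tip computes to (0.436, -0.327, 0.121), centred over the dish. I'll dip it.

>>> arm_command:
  plan:
    - {"claw": 1, "tx": -0.014, "ty": 0, "tz": 0.0155, "ax": 0, "ay": 0, "az": 0}
    - {"claw": 1, "tx": -0.014, "ty": 0, "tz": 0.0155, "ax": 0, "ay": 0, "az": 0}
    - {"claw": 1, "tx": -0.014, "ty": 0, "tz": 0.0155, "ax": 0, "ay": 0, "az": 0}
    - {"claw": 1, "tx": -0.014, "ty": 0, "tz": 0.0155, "ax": 0, "ay": 0, "az": 0}
    - {"claw": 1, "tx": -0.0133, "ty": 0, "tz": 0.0148, "ax": 0, "ay": 0, "az": 0}
    - {"claw": 1, "tx": 0, "ty": 0, "tz": 0, "ax": 0, "ay": 0, "az": 0}
    - {"claw": 1, "tx": 0, "ty": 0, "tz": 0, "ax": 0, "ay": 0, "az": 0}
    - {"claw": 1, "tx": 0, "ty": 0, "tz": 0, "ax": 0, "ay": 0, "az": 0}
    - {"claw": 1, "tx": 0, "ty": 0, "tz": 0, "ax": 0, "ay": 0, "az": 0}
    - {"claw": 1, "tx": 0, "ty": 0, "tz": 0, "ax": 0, "ay": 0, "az": 0}

```text
clock: 17.53
tcp_pos: [0.4009, -0.3703, 0.1777]
orientation: [-2.424, -1.142, -0.932]
contact_force: [-0.2, 0.6, -0.3]
grip_width: 0.0103
gripper_force: 72.1
```

```bash
python3 - <<'E'
from h import *
st()
for c in ["scene","top"]:
    m,T,im=grab(c)
    for t in ["dish_rim","sharp_1","electrode_1"]: find(c,t,m,T,n=3)
o=r.get_obs(); M=R.from_rotvec(o["orientation"]).as_matrix(); print("tip",np.array(o["tcp_pos"])+M[:,2]*.155-M[:,0]*.065)
E
```

```text
17.53 [ 0.4009 -0.3703  0.1777] [[0.473, 0.77, 0.428], [0.573, -0.638, 0.514], [0.669, 0.002, -0.743]] [ 0.63  0.69  0.25  2.   -1.14  1.02  1.05] 0.010347659856810463 72.08194255828857 [-0.2  0.6 -0.3]
tip dish_rim 0.86 [ 0.435 -0.326  0.03 ] [337. 248.]
tip dish_rim 0.78 [ 0.47  -0.565  0.042] [414. 259.]
tip dish_rim 0.51 [ 0.545 -0.382  0.021] [366. 241.]
tip sharp_1 0.63 [ 0.436 -0.321  0.019] [336. 251.]
tip sharp_1 0.39 [0.543 0.133 0.046] [237. 202.]
tip electrode_1 0.67 [ 0.468 -0.288  0.063] [331. 232.]
tip electrode_1 0.62 [0.478 0.115 0.042] [231. 211.]
tip electrode_1 0.21 [0.605 0.142 0.069] [244. 191.]
tip dish_rim 0.73 [ 0.468 -0.571  0.042] [437. 231.]
tip dish_rim 0.44 [ 0.434 -0.33   0.032] [356. 242.]
tip dish_rim 0.43 [ 0.54  -0.383  0.02 ] [372. 208.]
tip sharp_1 0.56 [0.538 0.137 0.042] [201. 205.]
tip sharp_1 0.51 [ 0.435 -0.325  0.022] [354. 242.]
tip electrode_1 0.63 [ 0.465 -0.29   0.063] [344. 231.]
tip electrode_1 0.49 [0.611 0.147 0.065] [198. 180.]
tip [ 0.43593444 -0.3273003   0.01780053]
```

The tip is inside the dish at z = 18 mm with no contact force, so the dip is done. I'll rise, level out and return over slot 1.

>>> arm_command:
  plan:
    - {"claw": 1, "tx": 0.014, "ty": 0, "tz": -0.0155, "ax": 0, "ay": 0, "az": 0}
    - {"claw": 1, "tx": 0.014, "ty": 0, "tz": -0.0155, "ax": 0, "ay": 0, "az": 0}
    - {"claw": 1, "tx": 0.014, "ty": 0, "tz": -0.0155, "ax": 0, "ay": 0, "az": 0}
    - {"claw": 1, "tx": 0.014, "ty": 0, "tz": -0.0155, "ax": 0, "ay": 0, "az": 0}
    - {"claw": 1, "tx": 0.0133, "ty": 0, "tz": -0.0148, "ax": 0, "ay": 0, "az": 0}
    - {"claw": 1, "tx": 0.0189, "ty": 0, "tz": 0, "ax": 0, "ay": -7, "az": 0}
    - {"claw": 1, "tx": 0.0189, "ty": 0, "tz": 0, "ax": 0, "ay": -7, "az": 0}
    - {"claw": 1, "tx": 0.0189, "ty": 0, "tz": 0, "ax": 0, "ay": -7, "az": 0}
    - {"claw": 1, "tx": 0.0189, "ty": 0, "tz": 0, "ax": 0, "ay": -7, "az": 0}
    - {"claw": 1, "tx": 0.0189, "ty": 0, "tz": 0, "ax": 0, "ay": -7, "az": 0}

```text
clock: 18.77
tcp_pos: [0.4532, -0.3065, 0.3249]
orientation: [-2.797, -1.313, -0.167]
contact_force: [-0.7, 0.5, -1.4]
grip_width: 0.0106
gripper_force: 72.0
```

>>> arm_command:
  plan:
    - {"claw": 1, "tx": 0.0189, "ty": 0, "tz": 0, "ax": 0, "ay": -7, "az": 0}
    - {"claw": 1, "tx": 0.0296, "ty": -0.0243, "tz": 0, "ax": 0, "ay": 0, "az": 0}
    - {"claw": 1, "tx": 0.0296, "ty": -0.0243, "tz": 0, "ax": 0, "ay": 0, "az": 0}
    - {"claw": 1, "tx": 0.0296, "ty": -0.0243, "tz": 0, "ax": 0, "ay": 0, "az": 0}
    - {"claw": 1, "tx": 0.0296, "ty": -0.0243, "tz": 0, "ax": 0, "ay": 0, "az": 0}
    - {"claw": 1, "tx": 0.0296, "ty": -0.0243, "tz": 0, "ax": 0, "ay": 0, "az": 0}
    - {"claw": 1, "tx": 0.0296, "ty": -0.0243, "tz": 0, "ax": 0, "ay": 0, "az": 0}
    - {"claw": 1, "tx": 0.0296, "ty": -0.0243, "tz": 0, "ax": 0, "ay": 0, "az": 0}
    - {"claw": 1, "tx": 0.0296, "ty": -0.0243, "tz": 0, "ax": 0, "ay": 0, "az": 0}
    - {"claw": 1, "tx": 0.0296, "ty": -0.0243, "tz": 0, "ax": 0, "ay": 0, "az": 0}

```text
clock: 19.6
tcp_pos: [0.4657, 0.0544, 0.326]
orientation: [-2.842, -1.337, 0.0]
contact_force: [0.7, 0.1, -1.3]
grip_width: 0.0104
gripper_force: 72.0
```

>>> arm_command:
  plan:
    - {"claw": 1, "tx": 0.0296, "ty": -0.0243, "tz": 0, "ax": 0, "ay": 0, "az": 0}
    - {"claw": 1, "tx": 0.0296, "ty": -0.0243, "tz": 0, "ax": 0, "ay": 0, "az": 0}
    - {"claw": 1, "tx": 0.0296, "ty": -0.0243, "tz": 0, "ax": 0, "ay": 0, "az": 0}
    - {"claw": 1, "tx": 0, "ty": 0, "tz": 0, "ax": 0, "ay": 0, "az": 6.6}
    - {"claw": 1, "tx": 0, "ty": 0, "tz": 0, "ax": 0, "ay": 0, "az": 6.6}
    - {"claw": 1, "tx": 0, "ty": 0, "tz": 0, "ax": 0, "ay": 0, "az": 6.6}
    - {"claw": 1, "tx": 0, "ty": 0, "tz": 0, "ax": 0, "ay": 0, "az": 6.6}
    - {"claw": 1, "tx": 0, "ty": 0, "tz": 0, "ax": 0, "ay": 0, "az": 6.6}
    - {"claw": 1, "tx": 0, "ty": 0, "tz": 0, "ax": 0, "ay": 0, "az": 6.6}
    - {"claw": 1, "tx": 0, "ty": 0, "tz": 0, "ax": 0, "ay": 0, "az": 0}

```text
clock: 20.43
tcp_pos: [0.4665, 0.1676, 0.3257]
orientation: [3.128, 0.289, -0.001]
contact_force: [0.2, -0.3, -1.4]
grip_width: 0.0108
gripper_force: 72.0
```

>>> arm_command:
  plan:
    - {"claw": 1, "tx": 0, "ty": 0, "tz": 0, "ax": 0, "ay": 0, "az": 0}
    - {"claw": 1, "tx": 0, "ty": 0, "tz": 0, "ax": 0, "ay": 0, "az": 0}
    - {"claw": 1, "tx": 0, "ty": 0, "tz": 0, "ax": 0, "ay": 0, "az": 0}
    - {"claw": 1, "tx": 0, "ty": 0, "tz": 0, "ax": 0, "ay": 0, "az": 0}
    - {"claw": 1, "tx": 0, "ty": 0, "tz": 0, "ax": 0, "ay": 0, "az": 0}
    - {"claw": 1, "tx": 0, "ty": 0, "tz": 0, "ax": 0, "ay": 0, "az": 0}
    - {"claw": 1, "tx": 0, "ty": 0, "tz": 0, "ax": 0, "ay": 0, "az": 0}
    - {"claw": 1, "tx": 0, "ty": 0, "tz": 0, "ax": 0, "ay": 0, "az": 0}
    - {"claw": 1, "tx": 0, "ty": 0, "tz": 0, "ax": 0, "ay": 0, "az": 0}
    - {"claw": 1, "tx": 0, "ty": 0, "tz": 0, "ax": 0, "ay": 0, "az": 0}

```text
clock: 21.27
tcp_pos: [0.4669, 0.1675, 0.3258]
orientation: [-3.128, -0.295, -0.0]
contact_force: [0.1, 0.0, -1.7]
grip_width: 0.0104
gripper_force: 72.0
```

```bash
python3 - <<'E'
from h import *
st(); m,T,im=grab("wrist","wc.png")
for t in ["slot_1","electrode_1","sharp_1"]: find("wrist",t,m,T)
print(toolshift(c2w(-.035,.05,.044)), pix(m,T,c2w(-.035,.05,.048)))
m,T,im=grab("top")
for t in ["electrode_1","sharp_1","dish"]: find("top",t,m,T)
E
```

```text
21.27 [0.4669 0.1675 0.3258] [[0.982, 0.187, 0.0], [0.187, -0.982, 0.0], [0.0, -0.0, -1.0]] [-1.01  0.33  0.66  2.09 -0.28  0.81 -1.57] 0.010366190124194537 72.04668045043945 [ 0.1  0.  -1.7]
tip slot_1 0.86 [0.474 0.168 0.045] [276. 204.]
tip slot_1 0.82 [0.482 0.117 0.044] [338. 206.]
tip slot_1 0.73 [0.489 0.069 0.047] [396. 209.]
tip electrode_1 0.65 [0.478 0.118 0.042] [334. 210.]
tip electrode_1 0.62 [0.468 0.165 0.171] [280. 285.]
tip electrode_1 0.17 [0.475 0.167 0.046] [278. 204.]
tip sharp_1 0.87 [0.541 0.13  0.044] [339. 132.]
(array([ 0.0039, -0.0007,  0.1268]), array([0.4668, 0.1674, 0.1708])) [275. 209.]
tip electrode_1 0.61 [0.467 0.167 0.17 ] [179. 223.]
tip electrode_1 0.49 [0.472 0.123 0.047] [205. 227.]
tip sharp_1 0.59 [0.542 0.136 0.041] [202. 204.]
tip sharp_1 0.47 [0.403 0.156 0.17 ] [182. 247.]
tip dish 0.85 [ 0.466 -0.567 -0.004] [430. 234.]
tip dish 0.61 [ 0.437 -0.319 -0.002] [350. 242.]
```

View pics/wc.png

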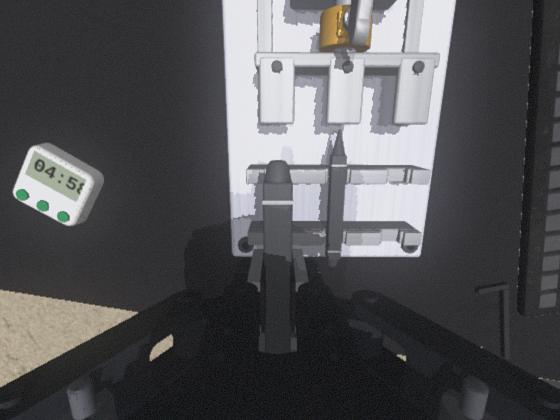

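Slot 1 is seen at (276,204) with the electrode held squarely above it, blunt end to the rear. I'll lower it.

>>> arm_command:
  plan:
    - {"claw": 1, "tx": 0.0039, "ty": -0.0007, "tz": 0, "ax": 0, "ay": 0, "az": 0.4}
    - {"claw": 1, "tx": 0, "ty": 0, "tz": 0.03, "ax": 0, "ay": 0, "az": 0}
    - {"claw": 1, "tx": 0, "ty": 0, "tz": 0.03, "ax": 0, "ay": 0, "az": 0}
    - {"claw": 1, "tx": 0, "ty": 0, "tz": 0.025, "ax": 0, "ay": 0, "az": 0}
    - {"claw": 1, "tx": 0, "ty": 0, "tz": 0.015, "ax": 0, "ay": 0, "az": 0}
    - {"claw": 1, "tx": 0, "ty": 0, "tz": 0.01, "ax": 0, "ay": 0, "az": 0}
    - {"claw": 1, "tx": 0, "ty": 0, "tz": 0.005, "ax": 0, "ay": 0, "az": 0}
    - {"claw": 1, "tx": 0, "ty": 0, "tz": 0.005, "ax": 0, "ay": 0, "az": 0}
    - {"claw": 1, "tx": 0, "ty": 0, "tz": 0.0035, "ax": 0, "ay": 0, "az": 0}
    - {"claw": 1, "tx": 0, "ty": 0, "tz": 0.0025, "ax": 0, "ay": 0, "az": 0}

```text
clock: 22.5
tcp_pos: [0.471, 0.169, 0.2002]
orientation: [-3.128, -0.284, -0.002]
contact_force: [-0.8, -0.5, 20.8]
grip_width: 0.0105
gripper_force: 75.9
```

```bash
python3 - <<'E'
from h import *
st(); print(toolshift(c2w(-.035,.05,.044)))
m,T,im=grab("top")
for t in ["electrode_1","sharp_1"]: find("top",t,m,T)
st()
E
```

```text
22.5 [0.471  0.169  0.2002] [[0.984, 0.18, 0.001], [0.18, -0.984, 0.001], [0.001, -0.001, -1.0]] [-0.85  0.55  0.49  2.14 -0.49  0.55 -1.4 ] 0.010455504690193853 75.86426138877869 [-0.8 -0.5 20.8]
(array([-0.0006,  0.0002,  0.0012]), array([0.4712, 0.1691, 0.0452]))
tip electrode_1 0.48 [0.472 0.119 0.044] [206. 227.]
tip electrode_1 0.41 [0.47  0.168 0.042] [190. 228.]
tip sharp_1 0.68 [0.542 0.133 0.04 ] [203. 204.]
tip sharp_1 0.49 [0.409 0.156 0.045] [193. 248.]
22.65 [0.4709 0.169  0.2004] [[0.984, 0.18, 0.001], [0.18, -0.984, 0.001], [0.001, -0.001, -1.0]] [-0.85  0.55  0.49  2.14 -0.49  0.55 -1.4 ] 0.01079630303499981 72.16087460517883 [-0.1 -0.3 -1.2]
```

Electrode 1 is seated. I'll release it, rise, turn back 180° and look at electrode 2.

>>> arm_command:
  plan:
    - {"claw": 0.5, "tx": 0, "ty": 0, "tz": 0, "ax": 0, "ay": 0, "az": 0}
    - {"claw": 0.5, "tx": 0, "ty": 0, "tz": 0, "ax": 0, "ay": 0, "az": 0}
    - {"claw": 0.5, "tx": 0, "ty": 0, "tz": 0, "ax": 0, "ay": 0, "az": 0}
    - {"claw": 0.5, "tx": 0, "ty": 0, "tz": 0, "ax": 0, "ay": 0, "az": 0}
    - {"claw": 0.5, "tx": 0, "ty": 0, "tz": -0.02, "ax": 0, "ay": 0, "az": 0}
    - {"claw": 0.5, "tx": 0, "ty": 0, "tz": -0.03, "ax": 0, "ay": 0, "az": 0}
    - {"claw": 0.5, "tx": 0, "ty": 0, "tz": -0.035, "ax": 0, "ay": 0, "az": 0}
    - {"claw": 0.5, "tx": 0, "ty": 0, "tz": -0.035, "ax": 0, "ay": 0, "az": 0}
    - {"claw": 0.5, "tx": 0, "ty": 0.025, "tz": 0, "ax": 0, "ay": 0, "az": 0}
    - {"claw": 0.5, "tx": 0, "ty": 0.025, "tz": 0, "ax": 0, "ay": 0, "az": 0}

```text
clock: 23.48
tcp_pos: [0.4802, 0.121, 0.322]
orientation: [-3.125, -0.292, -0.007]
contact_force: [-0.9, -0.5, -0.6]
grip_width: 0.0425
gripper_force: 0.0
```

>>> arm_command:
  plan:
    - {"claw": 0.5, "tx": 0, "ty": 0, "tz": 0, "ax": 0, "ay": 0, "az": -6.9}
    - {"claw": 0.5, "tx": 0, "ty": 0, "tz": 0, "ax": 0, "ay": 0, "az": -6.9}
    - {"claw": 0.5, "tx": 0, "ty": 0, "tz": 0, "ax": 0, "ay": 0, "az": -6.9}
    - {"claw": 0.5, "tx": 0, "ty": 0, "tz": 0, "ax": 0, "ay": 0, "az": -6.9}
    - {"claw": 0.5, "tx": 0, "ty": 0, "tz": 0, "ax": 0, "ay": 0, "az": -6.9}
    - {"claw": 0.5, "tx": 0, "ty": 0, "tz": 0, "ax": 0, "ay": 0, "az": -6.9}
    - {"claw": 0.5, "tx": 0, "ty": 0, "tz": 0, "ax": 0, "ay": 0, "az": -6.9}
    - {"claw": 0.5, "tx": 0, "ty": 0, "tz": 0, "ax": 0, "ay": 0, "az": -6.9}
    - {"claw": 0.5, "tx": 0, "ty": 0, "tz": 0, "ax": 0, "ay": 0, "az": -6.9}
    - {"claw": 0.5, "tx": 0, "ty": 0, "tz": 0, "ax": 0, "ay": 0, "az": -6.9}

```text
clock: 24.32
tcp_pos: [0.4795, 0.1196, 0.3199]
orientation: [-2.412, -2.013, 0.0]
contact_force: [0.6, -0.5, -0.6]
grip_width: 0.043
gripper_force: 0.0
```

>>> arm_command:
  plan:
    - {"claw": 0.5, "tx": 0, "ty": 0, "tz": 0, "ax": 0, "ay": 0, "az": -6.9}
    - {"claw": 0.5, "tx": 0, "ty": 0, "tz": 0, "ax": 0, "ay": 0, "az": -6.9}
    - {"claw": 0.5, "tx": 0, "ty": 0, "tz": 0, "ax": 0, "ay": 0, "az": -6.9}
    - {"claw": 0.5, "tx": 0, "ty": 0, "tz": 0, "ax": 0, "ay": 0, "az": -6.9}
    - {"claw": 0.5, "tx": 0, "ty": 0, "tz": 0, "ax": 0, "ay": 0, "az": -6.9}
    - {"claw": 0.5, "tx": 0, "ty": 0, "tz": 0, "ax": 0, "ay": 0, "az": -6.9}
    - {"claw": 0.5, "tx": 0, "ty": 0, "tz": 0, "ax": 0, "ay": 0, "az": -6.9}
    - {"claw": 0.5, "tx": 0, "ty": 0, "tz": 0, "ax": 0, "ay": 0, "az": -6.9}
    - {"claw": 0.5, "tx": 0, "ty": 0, "tz": 0, "ax": 0, "ay": 0, "az": -6.9}
    - {"claw": 0.5, "tx": 0, "ty": 0, "tz": 0, "ax": 0, "ay": 0, "az": -6.9}

```text
clock: 25.15
tcp_pos: [0.4795, 0.1195, 0.3199]
orientation: [0.847, 3.025, -0.0]
contact_force: [0.1, 0.2, 0.5]
grip_width: 0.0426
gripper_force: 0.0
```

>>> arm_command:
  plan:
    - {"claw": 0.5, "tx": 0, "ty": 0, "tz": 0, "ax": 0, "ay": 0, "az": -7}
    - {"claw": 0.5, "tx": 0, "ty": 0, "tz": 0, "ax": 0, "ay": 0, "az": -7}
    - {"claw": 0.5, "tx": 0, "ty": 0, "tz": 0, "ax": 0, "ay": 0, "az": -7}
    - {"claw": 0.5, "tx": 0, "ty": 0, "tz": 0, "ax": 0, "ay": 0, "az": -7}
    - {"claw": 0.5, "tx": 0, "ty": 0, "tz": 0, "ax": 0, "ay": 0, "az": -7}
    - {"claw": 0.5, "tx": 0, "ty": 0, "tz": 0, "ax": 0, "ay": 0, "az": -7}
    - {"claw": 0.5, "tx": 0, "ty": 0, "tz": 0, "ax": 0, "ay": 0, "az": 0}
    - {"claw": 0.5, "tx": 0, "ty": 0, "tz": 0, "ax": 0, "ay": 0, "az": 0}
    - {"claw": 0.5, "tx": 0, "ty": 0, "tz": 0, "ax": 0, "ay": 0, "az": 0}
    - {"claw": 0.5, "tx": 0, "ty": 0, "tz": 0, "ax": 0, "ay": 0, "az": 0}

```text
clock: 25.98
tcp_pos: [0.4795, 0.1196, 0.3198]
orientation: [0.281, -3.129, 0.0]
contact_force: [-1.0, -0.2, -0.1]
grip_width: 0.0427
gripper_force: 0.0
```

```bash
python3 - <<'E'
from h import *
st(); m,T,im=grab("wrist","wd.png")
for t in ["slot_2","electrode_2","sharp_2"]: find("wrist",t,m,T)
print(toolshift(c2w(-.035,0,.044)))
for p in [(-.035,.05,.05),(-.035,0,.05),(-.1,.05,.044),(.03,0,.044),(.021,.05,.044)]: print(p,pix(m,T,c2w(*p)))
E
```

```text
25.98 [0.4795 0.1196 0.3198] [[-0.984, -0.178, -0.0], [-0.178, 0.984, -0.0], [0.0, -0.0, -1.0]] [-0.37  0.29  0.    2.06 -0.    0.79  1.38] 0.04271178853260731 0.0 [-1.  -0.2 -0.1]
tip slot_2 0.87 [0.49  0.068 0.043] [217. 211.]
tip slot_2 0.74 [0.475 0.167 0.045] [336. 214.]
tip slot_2 0.63 [ 0.379 -0.099 -0.   ] [47. 40.]
tip slot_2 0.57 [0.482 0.119 0.046] [277. 213.]
tip electrode_2 0.64 [0.476 0.167 0.047] [336. 217.]
tip electrode_2 0.55 [0.478 0.118 0.043] [278. 207.]
tip sharp_2 0.73 [0.541 0.13  0.041] [279. 276.]
tip sharp_2 0.56 [0.411 0.156 0.045] [340. 135.]
(array([-0.000e+00, -1.000e-04,  1.208e-01]), array([0.4795, 0.1198, 0.1648]))
(-0.035, 0.05, 0.05) [341. 212.]
(-0.035, 0, 0.05) [279. 212.]
(-0.1, 0.05, 0.044) [344. 129.]
(0.03, 0, 0.044) [279. 280.]
(0.021, 0.05, 0.044) [336. 271.]
```

View pics/wd.png

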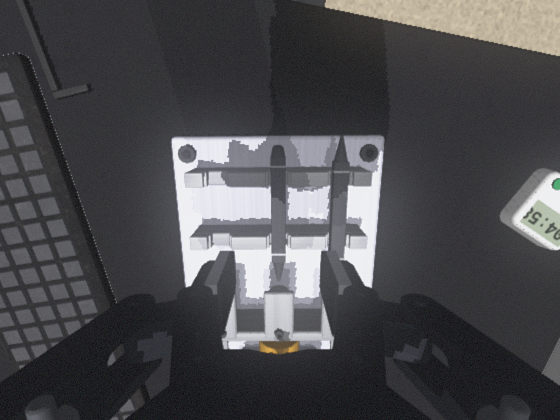

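In the picture electrode 1 lies in the left slot, sharp tip at (341,137) facing the front, and electrode 2 spans rows 146 to 283 at column 279. I'll check electrode 1's position along the slot.

```bash
python3 - <<'E'
from h import *
m,T=cam("wrist"); 
def w2c(p): d=p[:2]-O; return np.round([d[0]*np.cos(a)+d[1]*np.sin(a),-d[0]*np.sin(a)+d[1]*np.cos(a)],4)
for n,u,v,z in [("front edge R",383,137,.014),("front L",173,138,.014),("e1 tip",341,138,.044),("e2 blunt",279,146,.046),("e2 tip",279,281,.044),("rail1 front L",185,170,.048),("rail2 front L",190,234,.048)]: print(n,w2c(ray(m,T,u,v,z)))
im=cv2.imread("pics/wd.png")[125:300,165:395]; cv2.imwrite("pics/wdc.png",cv2.resize(im,None,fx=3.4,fy=3.4,interpolation=cv2.INTER_CUBIC))
E
```

```text
front edge R [-0.0929  0.0912]
front L [-0.0923 -0.0928]
e1 tip [-0.0931  0.0484]
e2 blunt [-0.0872  0.    ]
e2 tip [0.0306 0.    ]
rail1 front L [-0.0688 -0.0742]
rail2 front L [-0.0153 -0.0745]
```

View pics/wdc.png

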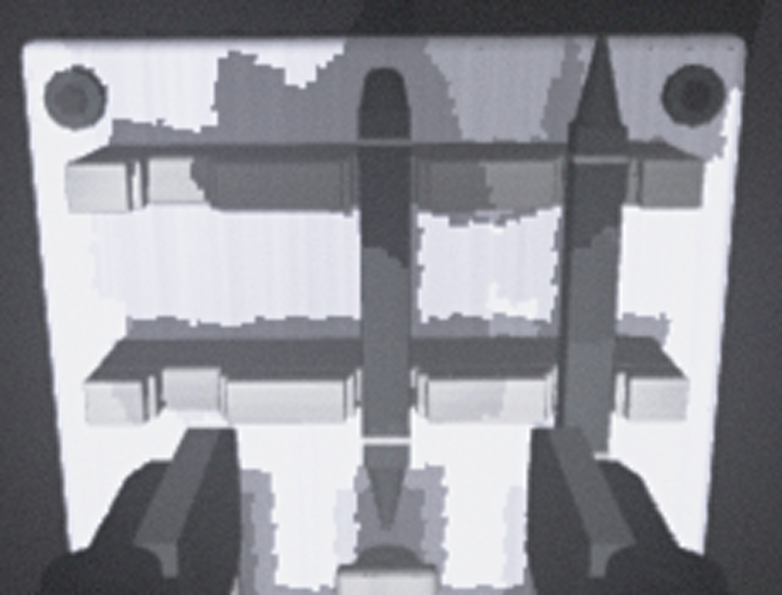

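```bash
python3 - <<'E'
from h import *
g=cv2.cvtColor(cv2.imread("pics/wd.png"),cv2.COLOR_BGR2GRAY)
print(g[124:142,334:350])
m,T=cam("wrist")
def w2c(p): d=p[:2]-O; return np.round([d[0]*np.cos(a)+d[1]*np.sin(a),-d[0]*np.sin(a)+d[1]*np.cos(a)],4)
print("e1 base",w2c(ray(m,T,341,162,.049)),"e2 base",w2c(ray(m,T,278.6,255.5,.049)))
E
```

```text
[[ 47  50  45  45  48  45  49  51  48  46  44  54  48  51  46  51]
 [ 43  49  51  52  46  51  50  48  48  43  49  49  45  48  45  45]
 [ 49  51  45  42  49  47  52  48  47  49  49  49  45  46  45  50]
 [ 45  49  45  51  50  49  47  52  48  48  46  48  44  46  49  51]
 [ 46  51  48  49  48  49  49  43  49  51  51  47  50  48  50  46]
 [ 49  46  52  54  49  48  52  51  49  47  49  48  48  50  50  48]
 [ 48  51  52  49  50  47  49  48  52  44  53  51  53  44  49  49]
 [ 50  44  49  49  55  47  56  54  52  48  52  48  44  55  49  47]
 [ 44  49  49  44  50  48  48  51  45  51  48  50  50  50  46  51]
 [ 47  53  51  50  53  53  46  46  46  51  50  51  49  50  51  49]
 [ 57  58  57  54  53  56  54  54  58  54  54  54  56  58  57  60]
 [ 83  89  89  89  80  80  73  56  65  73  87  89  89  91  88  82]
 [125 125 125 123 115 109  83  66  72  95 129 133 131 128 128 123]
 [134 139 141 144 135 131  74  65  73  95 145 148 148 144 146 139]
 [120 130 147 147 145 132  70  67  65  89 146 152 149 152 151 147]
 [125 130 154 158 149 113  65  64  67  77 133 159 157 158 159 156]
 [129 143 162 161 153 100  62  68  67  80 123 164 168 162 163 163]
 [135 164 164 159 147  81  63  70  76  76 125 164 167 165 163 163]]
e1 base [-0.0751  0.0484] e2 base [ 0.0038 -0.0003]
```

The dark tip tapers on beyond the plate edge to about row 128, against a predicted 129, so electrode 1 sits where it should. I'll grasp electrode 2.

>>> arm_command:
  plan:
    - {"claw": 0.5, "tx": 0, "ty": 0, "tz": 0.03, "ax": 0, "ay": 0, "az": 0}
    - {"claw": 0.5, "tx": 0, "ty": 0, "tz": 0.03, "ax": 0, "ay": 0, "az": 0}
    - {"claw": 0.5, "tx": 0, "ty": 0, "tz": 0.025, "ax": 0, "ay": 0, "az": 0}
    - {"claw": 0.5, "tx": 0, "ty": 0, "tz": 0.02, "ax": 0, "ay": 0, "az": 0}
    - {"claw": 0.5, "tx": 0, "ty": 0, "tz": 0.01, "ax": 0, "ay": 0, "az": 0}
    - {"claw": 0.5, "tx": 0, "ty": 0, "tz": 0.0055, "ax": 0, "ay": 0, "az": 0}
    - {"claw": 0.5, "tx": 0, "ty": 0, "tz": 0, "ax": 0, "ay": 0, "az": 0}
    - {"claw": 0.5, "tx": 0, "ty": 0, "tz": 0, "ax": 0, "ay": 0, "az": 0}
    - {"claw": 1, "tx": 0, "ty": 0, "tz": 0, "ax": 0, "ay": 0, "az": 0}
    - {"claw": 1, "tx": 0, "ty": 0, "tz": 0, "ax": 0, "ay": 0, "az": 0}

```text
clock: 27.02
tcp_pos: [0.4801, 0.1198, 0.2004]
orientation: [-0.284, 3.127, 0.001]
contact_force: [-0.2, -0.2, -0.3]
grip_width: 0.0192
gripper_force: 0.0
```

>>> arm_command:
  plan:
    - {"claw": 1, "tx": 0, "ty": 0, "tz": 0, "ax": 0, "ay": 0, "az": 0}
    - {"claw": 1, "tx": 0, "ty": 0, "tz": 0, "ax": 0, "ay": 0, "az": 0}
    - {"claw": 1, "tx": 0, "ty": 0, "tz": 0, "ax": 0, "ay": 0, "az": 0}
    - {"claw": 1, "tx": 0, "ty": 0, "tz": 0, "ax": 0, "ay": 0, "az": 0}
    - {"claw": 1, "tx": 0, "ty": 0, "tz": -0.01, "ax": 0, "ay": 0, "az": 0}
    - {"claw": 1, "tx": 0, "ty": 0, "tz": -0.015, "ax": 0, "ay": 0, "az": 0}
    - {"claw": 1, "tx": 0, "ty": 0, "tz": -0.025, "ax": 0, "ay": 0, "az": 0}
    - {"claw": 1, "tx": 0, "ty": 0, "tz": -0.03, "ax": 0, "ay": 0, "az": 0}
    - {"claw": 1, "tx": 0, "ty": 0, "tz": -0.03, "ax": 0, "ay": 0, "az": 0}
    - {"claw": 1, "tx": 0, "ty": 0, "tz": -0.005, "ax": 0, "ay": 0, "az": 0}

```text
clock: 27.85
tcp_pos: [0.4809, 0.12, 0.3197]
orientation: [-0.283, 3.121, 0.003]
contact_force: [0.5, 0.1, -0.8]
grip_width: 0.0102
gripper_force: 68.5
```

```bash
python3 - <<'E'
from h import *
st()
for c in ["top","scene"]:
    m,T,im=grab(c)
    for t in ["dish_rim","electrode_2","electrode_1"]: find(c,t,m,T)
print(toolshift([.436-.0483*-.643,-.325-.0483*-.766,.165]))
E
```

```text
27.85 [0.4809 0.12   0.3197] [[-0.984, -0.18, 0.008], [-0.18, 0.984, 0.003], [-0.008, 0.001, -1.0]] [-0.37  0.29  0.    2.06  0.    0.78  1.38] 0.01024816671917681 68.4647262096405 [ 0.5  0.1 -0.8]
tip dish_rim 0.91 [ 0.423 -0.356  0.026] [364. 246.]
tip dish_rim 0.64 [ 0.541 -0.384  0.018] [372. 208.]
tip dish_rim 0.6 [ 0.468 -0.568  0.044] [436. 231.]
tip electrode_2 0.37 [0.475 0.122 0.163] [197. 221.]
tip electrode_1 0.37 [0.475 0.122 0.163] [197. 221.]
tip dish_rim 0.88 [ 0.472 -0.567  0.044] [415. 258.]
tip dish_rim 0.59 [ 0.545 -0.381  0.02 ] [366. 241.]
tip dish_rim 0.56 [ 0.422 -0.354  0.031] [344. 251.]
tip dish_rim 0.31 [0.541 0.131 0.157] [236. 175.]
tip electrode_2 0.58 [0.476 0.169 0.041] [219. 208.]
tip electrode_2 0.41 [0.473 0.115 0.16 ] [230. 181.]
tip electrode_1 0.58 [0.476 0.169 0.041] [219. 208.]
tip electrode_1 0.41 [0.473 0.115 0.16 ] [230. 181.]
(array([ 0.085 , -0.3986, -0.0065]), array([0.4787, 0.1194, 0.1581]))
```

The dish was knocked to about (0.4225, -0.355). I'll carry electrode 2 there.

>>> arm_command:
  plan:
    - {"claw": 1, "tx": 0.0087, "ty": -0.0355, "tz": 0, "ax": 0, "ay": 0, "az": 0}
    - {"claw": 1, "tx": 0.0087, "ty": -0.0355, "tz": 0, "ax": 0, "ay": 0, "az": 0}
    - {"claw": 1, "tx": 0.0087, "ty": -0.0355, "tz": 0, "ax": 0, "ay": 0, "az": 0}
    - {"claw": 1, "tx": 0.0087, "ty": -0.0355, "tz": 0, "ax": 0, "ay": 0, "az": 0}
    - {"claw": 1, "tx": 0.0087, "ty": -0.0355, "tz": 0, "ax": 0, "ay": 0, "az": 0}
    - {"claw": 1, "tx": 0.0087, "ty": -0.0355, "tz": 0, "ax": 0, "ay": 0, "az": 0}
    - {"claw": 1, "tx": 0, "ty": 0, "tz": 0, "ax": 0, "ay": 0, "az": 7}
    - {"claw": 1, "tx": 0, "ty": 0, "tz": 0, "ax": 0, "ay": 0, "az": 7}
    - {"claw": 1, "tx": 0, "ty": 0, "tz": 0, "ax": 0, "ay": 0, "az": 7}
    - {"claw": 1, "tx": 0, "ty": 0, "tz": 0, "ax": 0, "ay": 0, "az": 7}

```text
clock: 29.08
tcp_pos: [0.4663, -0.0997, 0.3135]
orientation: [-0.492, -3.101, 0.0]
contact_force: [0.4, 0.6, -0.7]
grip_width: 0.011
gripper_force: 68.6
```

>>> arm_command:
  plan:
    - {"claw": 1, "tx": 0, "ty": 0, "tz": 0, "ax": 0, "ay": 0, "az": 7}
    - {"claw": 1, "tx": 0, "ty": 0, "tz": 0, "ax": 0, "ay": 0, "az": 7}
    - {"claw": 1, "tx": 0, "ty": 0, "tz": 0, "ax": 0, "ay": 0, "az": 7}
    - {"claw": 1, "tx": 0, "ty": 0, "tz": 0, "ax": 0, "ay": 0, "az": 7}
    - {"claw": 1, "tx": 0, "ty": 0, "tz": 0, "ax": 0, "ay": 0, "az": 7}
    - {"claw": 1, "tx": 0, "ty": 0, "tz": 0, "ax": 0, "ay": 0, "az": 7}
    - {"claw": 1, "tx": 0, "ty": 0, "tz": 0, "ax": 0, "ay": 0, "az": 7}
    - {"claw": 1, "tx": 0, "ty": 0, "tz": 0, "ax": 0, "ay": 0, "az": 7}
    - {"claw": 1, "tx": 0, "ty": 0, "tz": 0, "ax": 0, "ay": 0, "az": 7}
    - {"claw": 1, "tx": 0, "ty": 0, "tz": 0, "ax": 0, "ay": 0, "az": 7}

```text
clock: 29.92
tcp_pos: [0.4664, -0.0991, 0.3136]
orientation: [-2.181, -2.26, 0.002]
contact_force: [0.3, 0.6, -1.0]
grip_width: 0.011
gripper_force: 68.6
```

>>> arm_command:
  plan:
    - {"claw": 1, "tx": 0, "ty": 0, "tz": 0, "ax": 0, "ay": 0, "az": 7}
    - {"claw": 1, "tx": 0, "ty": 0, "tz": 0, "ax": 0, "ay": 0, "az": 7}
    - {"claw": 1, "tx": 0, "ty": 0, "tz": 0, "ax": 0, "ay": 0, "az": 7}
    - {"claw": 1, "tx": 0, "ty": 0, "tz": 0, "ax": 0, "ay": 0, "az": 7}
    - {"claw": 1, "tx": 0, "ty": 0, "tz": 0, "ax": 0, "ay": 0, "az": 7}
    - {"claw": 1, "tx": 0, "ty": 0, "tz": 0, "ax": 0, "ay": 0, "az": 7}
    - {"claw": 1, "tx": 0, "ty": 0, "tz": 0, "ax": 0, "ay": 0, "az": 0}
    - {"claw": 1, "tx": 0, "ty": 0, "tz": 0, "ax": 0, "ay": 0, "az": 0}
    - {"claw": 1, "tx": 0, "ty": 0, "tz": 0, "ax": 0, "ay": 0, "az": 0}
    - {"claw": 1, "tx": 0, "ty": 0, "tz": 0, "ax": 0, "ay": 0, "az": 0}

```text
clock: 30.75
tcp_pos: [0.4666, -0.0992, 0.3142]
orientation: [-2.841, -1.341, 0.001]
contact_force: [0.1, 0.3, -1.4]
grip_width: 0.0105
gripper_force: 68.6
```

```bash
python3 - <<'E'
from h import *
st()
for c in ["wrist","top"]:
    m,T,im=grab(c,c+"e.png")
    for t in ["dish_rim","sharp_2","electrode_2"]: find(c,t,m,T)
print(toolshift([.4535,-.318,.165]))
E
```

```text
30.75 [ 0.4666 -0.0992  0.3142] [[0.636, 0.772, -0.0], [0.772, -0.636, -0.0], [-0.0, -0.0, -1.0]] [-0.43  0.31  0.61  2.14 -0.26  0.77 -0.35] 0.010485775304567362 68.55843544006348 [ 0.1  0.3 -1.4]
tip dish_rim 0.9 [ 0.548 -0.385  0.023] [513. 366.]
tip dish_rim 0.73 [ 0.651 -0.271 -0.001] [534. 217.]
tip electrode_2 0.91 [ 0.468 -0.1    0.155] [276. 280.]
tip dish_rim 0.88 [ 0.423 -0.355  0.031] [364. 246.]
tip dish_rim 0.71 [ 0.542 -0.383  0.019] [372. 208.]
tip dish_rim 0.71 [ 0.465 -0.568  0.044] [436. 232.]
tip sharp_2 0.5 [0.405 0.157 0.045] [192. 249.]
tip electrode_2 0.52 [0.472 0.167 0.045] [190. 227.]
(array([-0.1769,  0.1293, -0.0056]), array([ 0.4666, -0.0993,  0.1594]))
```

>>> arm_command:
  plan:
    - {"claw": 1, "tx": -0.0295, "ty": 0.0215, "tz": -0.001, "ax": 0, "ay": 0, "az": 0}
    - {"claw": 1, "tx": -0.0295, "ty": 0.0215, "tz": -0.001, "ax": 0, "ay": 0, "az": 0}
    - {"claw": 1, "tx": -0.0295, "ty": 0.0215, "tz": -0.001, "ax": 0, "ay": 0, "az": 0}
    - {"claw": 1, "tx": -0.0295, "ty": 0.0215, "tz": -0.001, "ax": 0, "ay": 0, "az": 0}
    - {"claw": 1, "tx": -0.0295, "ty": 0.0215, "tz": -0.001, "ax": 0, "ay": 0, "az": 0}
    - {"claw": 1, "tx": -0.0295, "ty": 0.0215, "tz": -0.001, "ax": 0, "ay": 0, "az": 0}
    - {"claw": 1, "tx": -0.0189, "ty": 0, "tz": 0, "ax": 0, "ay": 7, "az": 0}
    - {"claw": 1, "tx": -0.0189, "ty": 0, "tz": 0, "ax": 0, "ay": 7, "az": 0}
    - {"claw": 1, "tx": -0.0189, "ty": 0, "tz": 0, "ax": 0, "ay": 7, "az": 0}
    - {"claw": 1, "tx": -0.0189, "ty": 0, "tz": 0, "ax": 0, "ay": 7, "az": 0}

```text
clock: 31.98
tcp_pos: [0.4057, -0.3759, 0.3075]
orientation: [-2.59, -1.219, -0.657]
contact_force: [-0.8, 1.5, -1.7]
grip_width: 0.0106
gripper_force: 68.6
```

>>> arm_command:
  plan:
    - {"claw": 1, "tx": -0.0189, "ty": 0, "tz": 0, "ax": 0, "ay": 7, "az": 0}
    - {"claw": 1, "tx": -0.0189, "ty": 0, "tz": 0, "ax": 0, "ay": 7, "az": 0}
    - {"claw": 1, "tx": 0, "ty": 0, "tz": 0, "ax": 0, "ay": 0, "az": 0}
    - {"claw": 1, "tx": 0, "ty": 0, "tz": 0, "ax": 0, "ay": 0, "az": 0}
    - {"claw": 1, "tx": 0, "ty": 0, "tz": 0, "ax": 0, "ay": 0, "az": 0}
    - {"claw": 1, "tx": 0, "ty": 0, "tz": 0, "ax": 0, "ay": 0, "az": 0}
    - {"claw": 1, "tx": 0, "ty": 0, "tz": 0, "ax": 0, "ay": 0, "az": 0}
    - {"claw": 1, "tx": 0, "ty": 0, "tz": 0, "ax": 0, "ay": 0, "az": 0}
    - {"claw": 1, "tx": 0, "ty": 0, "tz": 0, "ax": 0, "ay": 0, "az": 0}
    - {"claw": 1, "tx": 0, "ty": 0, "tz": 0, "ax": 0, "ay": 0, "az": 0}

```text
clock: 32.82
tcp_pos: [0.3863, -0.3988, 0.2873]
orientation: [-2.423, -1.142, -0.93]
contact_force: [0.3, 0.5, -0.8]
grip_width: 0.0109
gripper_force: 68.7
```

```bash
python3 - <<'E'
from h import *
st()
for c in ["scene","top"]:
    m,T,im=grab(c,c+"f.png")
    for t in ["dish_rim","sharp_2","electrode_2"]: find(c,t,m,T)
o=r.get_obs(); M=R.from_rotvec(o["orientation"]).as_matrix(); tip=np.array(o["tcp_pos"])+M[:,2]*.155-M[:,0]*.065; print("tip",tip, "to dip", M.T@(np.array([.4225,-.355,.017])-tip))
E
```

```text
32.82 [ 0.3863 -0.3988  0.2873] [[0.473, 0.771, 0.426], [0.574, -0.637, 0.516], [0.669, 0.001, -0.743]] [ 0.63  0.53  0.32  1.94 -0.98  1.17  0.86] 0.010851719267148915 68.6552882194519 [ 0.3  0.5 -0.8]
tip dish_rim 0.8 [ 0.42  -0.353  0.032] [343. 251.]
tip dish_rim 0.65 [ 0.475 -0.566  0.041] [415. 259.]
tip dish_rim 0.65 [ 0.375 -0.098  0.003] [267. 246.]
tip dish_rim 0.57 [ 0.542 -0.38   0.024] [365. 240.]
tip sharp_2 0.5 [ 0.425 -0.354  0.133] [346. 222.]
tip sharp_2 0.37 [0.409 0.16  0.047] [209. 214.]
tip electrode_2 0.55 [0.474 0.171 0.04 ] [218. 208.]
tip electrode_2 0.43 [ 0.454 -0.316  0.174] [340. 204.]
tip dish_rim 0.77 [ 0.469 -0.571  0.042] [437. 231.]
tip dish_rim 0.66 [ 0.426 -0.358  0.029] [365. 245.]
tip dish_rim 0.5 [ 0.542 -0.385  0.022] [372. 207.]
tip dish_rim 0.44 [ 0.542 -0.461 -0.002] [395. 209.]
tip sharp_2 0.48 [0.408 0.16  0.046] [191. 248.]
tip sharp_2 0.45 [ 0.423 -0.352  0.127] [371. 243.]
tip sharp_2 0.44 [ 0.443  0.374 -0.   ] [126. 237.]
tip electrode_2 0.63 [ 0.448 -0.316  0.171] [361. 232.]
tip electrode_2 0.49 [0.471 0.167 0.042] [190. 227.]
tip [ 0.42090167 -0.35677222  0.12825   ] to dip [-0.07266376  0.00011104  0.0842747 ]
```

>>> arm_command:
  plan:
    - {"claw": 1, "tx": -0.0145, "ty": 0, "tz": 0.0168, "ax": 0, "ay": 0, "az": 0}
    - {"claw": 1, "tx": -0.0145, "ty": 0, "tz": 0.0168, "ax": 0, "ay": 0, "az": 0}
    - {"claw": 1, "tx": -0.0145, "ty": 0, "tz": 0.0168, "ax": 0, "ay": 0, "az": 0}
    - {"claw": 1, "tx": -0.0145, "ty": 0, "tz": 0.0168, "ax": 0, "ay": 0, "az": 0}
    - {"claw": 1, "tx": -0.0145, "ty": 0, "tz": 0.0165, "ax": 0, "ay": 0, "az": 0}
    - {"claw": 1, "tx": 0, "ty": 0, "tz": 0, "ax": 0, "ay": 0, "az": 0}
    - {"claw": 1, "tx": 0, "ty": 0, "tz": 0, "ax": 0, "ay": 0, "az": 0}
    - {"claw": 1, "tx": 0, "ty": 0, "tz": 0, "ax": 0, "ay": 0, "az": 0}
    - {"claw": 1, "tx": 0, "ty": 0, "tz": 0, "ax": 0, "ay": 0, "az": 0}
    - {"claw": 1, "tx": 0, "ty": 0, "tz": 0, "ax": 0, "ay": 0, "az": 0}

```text
clock: 34.05
tcp_pos: [0.3874, -0.3982, 0.1776]
orientation: [-2.425, -1.142, -0.932]
contact_force: [0.0, 0.7, -0.6]
grip_width: 0.0108
gripper_force: 68.7
```

```bash
python3 - <<'E'
from h import *
st()
for c in ["scene","top"]:
    m,T,im=grab(c,c+"g.png")
    for t in ["dish_rim","sharp_2"]: find(c,t,m,T,n=3)
o=r.get_obs(); M=R.from_rotvec(o["orientation"]).as_matrix(); tip=np.array(o["tcp_pos"])+M[:,2]*.155-M[:,0]*.065; print("tip",tip)
E
```

```text
34.05 [ 0.3874 -0.3982  0.1776] [[0.473, 0.77, 0.428], [0.574, -0.638, 0.514], [0.669, 0.002, -0.743]] [ 0.67  0.71  0.26  1.96 -1.1   1.05  1.05] 0.010779803665216798 68.65735530853271 [ 0.   0.7 -0.6]
tip dish_rim 0.76 [ 0.471 -0.565  0.042] [414. 259.]
tip dish_rim 0.73 [ 0.423 -0.355  0.032] [344. 251.]
tip dish_rim 0.65 [ 0.545 -0.38   0.021] [365. 241.]
tip sharp_2 0.51 [0.408 0.164 0.043] [208. 214.]
tip sharp_2 0.43 [ 0.425 -0.357  0.024] [345. 253.]
tip dish_rim 0.9 [ 0.469 -0.57   0.046] [437. 231.]
tip dish_rim 0.59 [0.485 0.072 0.046] [222. 223.]
tip dish_rim 0.47 [ 0.425 -0.355  0.029] [364. 245.]
tip sharp_2 0.53 [0.409 0.155 0.044] [193. 248.]
tip sharp_2 0.43 [ 0.426 -0.348  0.015] [361. 245.]
tip [ 0.42247194 -0.35511047  0.01789307]
```

The second dip is done. I'll return over slot 2.

>>> arm_command:
  plan:
    - {"claw": 1, "tx": 0.0145, "ty": 0, "tz": -0.0168, "ax": 0, "ay": 0, "az": 0}
    - {"claw": 1, "tx": 0.0145, "ty": 0, "tz": -0.0168, "ax": 0, "ay": 0, "az": 0}
    - {"claw": 1, "tx": 0.0145, "ty": 0, "tz": -0.0168, "ax": 0, "ay": 0, "az": 0}
    - {"claw": 1, "tx": 0.0145, "ty": 0, "tz": -0.0168, "ax": 0, "ay": 0, "az": 0}
    - {"claw": 1, "tx": 0.0145, "ty": 0, "tz": -0.0165, "ax": 0, "ay": 0, "az": 0}
    - {"claw": 1, "tx": 0.0189, "ty": 0, "tz": 0, "ax": 0, "ay": -7, "az": 0}
    - {"claw": 1, "tx": 0.0189, "ty": 0, "tz": 0, "ax": 0, "ay": -7, "az": 0}
    - {"claw": 1, "tx": 0.0189, "ty": 0, "tz": 0, "ax": 0, "ay": -7, "az": 0}
    - {"claw": 1, "tx": 0.0189, "ty": 0, "tz": 0, "ax": 0, "ay": -7, "az": 0}
    - {"claw": 1, "tx": 0.0189, "ty": 0, "tz": 0, "ax": 0, "ay": -7, "az": 0}

```text
clock: 35.18
tcp_pos: [0.4382, -0.3359, 0.3321]
orientation: [-2.797, -1.314, -0.167]
contact_force: [-0.9, 0.5, -2.3]
grip_width: 0.0107
gripper_force: 68.6
```

>>> arm_command:
  plan:
    - {"claw": 1, "tx": 0.0189, "ty": 0, "tz": 0, "ax": 0, "ay": -7, "az": 0}
    - {"claw": 1, "tx": 0.0295, "ty": -0.0215, "tz": 0, "ax": 0, "ay": 0, "az": 0}
    - {"claw": 1, "tx": 0.0295, "ty": -0.0215, "tz": 0, "ax": 0, "ay": 0, "az": 0}
    - {"claw": 1, "tx": 0.0295, "ty": -0.0215, "tz": 0, "ax": 0, "ay": 0, "az": 0}
    - {"claw": 1, "tx": 0.0295, "ty": -0.0215, "tz": 0, "ax": 0, "ay": 0, "az": 0}
    - {"claw": 1, "tx": 0.0295, "ty": -0.0215, "tz": 0, "ax": 0, "ay": 0, "az": 0}
    - {"claw": 1, "tx": 0.0295, "ty": -0.0215, "tz": 0, "ax": 0, "ay": 0, "az": 0}
    - {"claw": 1, "tx": 0.0295, "ty": -0.0215, "tz": 0, "ax": 0, "ay": 0, "az": 0}
    - {"claw": 1, "tx": 0.0295, "ty": -0.0215, "tz": 0, "ax": 0, "ay": 0, "az": 0}
    - {"claw": 1, "tx": 0.0295, "ty": -0.0215, "tz": 0, "ax": 0, "ay": 0, "az": 0}

```text
clock: 36.02
tcp_pos: [0.4697, 0.0081, 0.3332]
orientation: [-2.842, -1.337, -0.0]
contact_force: [1.1, -0.4, -1.2]
grip_width: 0.0107
gripper_force: 68.6
```

>>> arm_command:
  plan:
    - {"claw": 1, "tx": 0.0295, "ty": -0.0215, "tz": 0, "ax": 0, "ay": 0, "az": 0}
    - {"claw": 1, "tx": 0.0295, "ty": -0.0215, "tz": 0, "ax": 0, "ay": 0, "az": 0}
    - {"claw": 1, "tx": 0.0295, "ty": -0.0215, "tz": 0, "ax": 0, "ay": 0, "az": 0}
    - {"claw": 1, "tx": 0, "ty": 0, "tz": 0, "ax": 0, "ay": 0, "az": 6.7}
    - {"claw": 1, "tx": 0, "ty": 0, "tz": 0, "ax": 0, "ay": 0, "az": 6.7}
    - {"claw": 1, "tx": 0, "ty": 0, "tz": 0, "ax": 0, "ay": 0, "az": 6.7}
    - {"claw": 1, "tx": 0, "ty": 0, "tz": 0, "ax": 0, "ay": 0, "az": 6.7}
    - {"claw": 1, "tx": 0, "ty": 0, "tz": 0, "ax": 0, "ay": 0, "az": 6.7}
    - {"claw": 1, "tx": 0, "ty": 0, "tz": 0, "ax": 0, "ay": 0, "az": 6.7}
    - {"claw": 1, "tx": 0, "ty": 0, "tz": 0, "ax": 0, "ay": 0, "az": 0}

```text
clock: 36.85
tcp_pos: [0.4767, 0.1157, 0.3329]
orientation: [-3.13, -0.273, 0.001]
contact_force: [-0.2, 0.2, -0.4]
grip_width: 0.0105
gripper_force: 68.7
```

>>> arm_command:
  plan:
    - {"claw": 1, "tx": 0, "ty": 0, "tz": 0, "ax": 0, "ay": 0, "az": 0}
    - {"claw": 1, "tx": 0, "ty": 0, "tz": 0, "ax": 0, "ay": 0, "az": 0}
    - {"claw": 1, "tx": 0, "ty": 0, "tz": 0, "ax": 0, "ay": 0, "az": 0}
    - {"claw": 1, "tx": 0, "ty": 0, "tz": 0, "ax": 0, "ay": 0, "az": 0}
    - {"claw": 1, "tx": 0, "ty": 0, "tz": 0, "ax": 0, "ay": 0, "az": 0}
    - {"claw": 1, "tx": 0, "ty": 0, "tz": 0, "ax": 0, "ay": 0, "az": 0}
    - {"claw": 1, "tx": 0, "ty": 0, "tz": 0, "ax": 0, "ay": 0, "az": 0}
    - {"claw": 1, "tx": 0, "ty": 0, "tz": 0, "ax": 0, "ay": 0, "az": 0}
    - {"claw": 1, "tx": 0, "ty": 0, "tz": 0, "ax": 0, "ay": 0, "az": 0}
    - {"claw": 1, "tx": 0, "ty": 0, "tz": 0, "ax": 0, "ay": 0, "az": 0}

```text
clock: 37.68
tcp_pos: [0.477, 0.1156, 0.333]
orientation: [-3.129, -0.279, -0.0]
contact_force: [-0.2, -0.0, -0.3]
grip_width: 0.0106
gripper_force: 68.7
```

```bash
python3 - <<'E'
from h import *
st(); m,T,im=grab("wrist","wh.png")
for t in ["slot_2","electrode_2","sharp_2"]: find("wrist",t,m,T)
o=r.get_obs(); M=R.from_rotvec(o["orientation"]).as_matrix(); g=np.array(o["tcp_pos"])+M[:,2]*.155
print(toolshift(c2w(-.035,0,.044)),np.degrees(np.arctan2(M[1,0],M[0,0])),"blunt end pred",pix(m,T,g+M[:,0]*.053),"centre line at -.04/.04",pix(m,T,g+M[:,0]*.045-M[:,2]*.006))
g_=cv2.cvtColor(im,cv2.COLOR_RGB2GRAY)
m,T,im=grab("top")
for t in ["electrode_2","sharp_2","dish"]: find("top",t,m,T)
a_=cv2.resize(cv2.imread("pics/wh.png")[60:360,180:400],None,fx=2,fy=2); cv2.imwrite("pics/whc.png",a_)
E
```

```text
37.68 [0.477  0.1156 0.333 ] [[0.984, 0.177, 0.0], [0.177, -0.984, 0.0], [0.0, -0.0, -1.0]] [-0.9   0.31  0.65  2.09 -0.25  0.82 -1.5 ] 0.010594694409029602 68.6504852771759 [-0.2 -0.  -0.3]
tip slot_2 0.97 [0.474 0.166 0.046] [218. 204.]
tip slot_2 0.61 [0.489 0.069 0.042] [331. 205.]
tip slot_2 0.6 [0.482 0.12  0.045] [272. 204.]
tip electrode_2 0.64 [0.477 0.166 0.046] [218. 201.]
tip electrode_2 0.64 [0.475 0.114 0.176] [277. 289.]
tip sharp_2 0.88 [0.413 0.154 0.046] [222. 270.]
(array([ 0.0033, -0.0035,  0.134 ]), array([0.477 , 0.1156, 0.178 ])) 10.185949553254781 blunt end pred [274. 170.] centre line at -.04/.04 [274. 192.]
tip electrode_2 0.65 [0.473 0.118 0.176] [198. 221.]
tip electrode_2 0.57 [0.473 0.166 0.044] [190. 227.]
tip sharp_2 0.73 [0.476 0.116 0.177] [198. 219.]
tip sharp_2 0.57 [0.416 0.107 0.175] [201. 243.]
tip sharp_2 0.51 [0.409 0.16  0.046] [191. 248.]
tip sharp_2 0.32 [ 0.373 -0.091  0.   ] [276. 262.]
tip dish 0.76 [ 0.47  -0.567 -0.004] [430. 233.]
tip dish 0.68 [ 0.422 -0.35  -0.002] [360. 247.]
tip dish 0.62 [ 0.54 -0.38  0.  ] [369. 209.]
```

>>> arm_command:
  plan:
    - {"claw": 1, "tx": 0.0033, "ty": -0.0035, "tz": 0, "ax": 0, "ay": 0, "az": -0.2}
    - {"claw": 1, "tx": 0, "ty": 0, "tz": 0.035, "ax": 0, "ay": 0, "az": 0}
    - {"claw": 1, "tx": 0, "ty": 0, "tz": 0.035, "ax": 0, "ay": 0, "az": 0}
    - {"claw": 1, "tx": 0, "ty": 0, "tz": 0.025, "ax": 0, "ay": 0, "az": 0}
    - {"claw": 1, "tx": 0, "ty": 0, "tz": 0.015, "ax": 0, "ay": 0, "az": 0}
    - {"claw": 1, "tx": 0, "ty": 0, "tz": 0.008, "ax": 0, "ay": 0, "az": 0}
    - {"claw": 1, "tx": 0, "ty": 0, "tz": 0.005, "ax": 0, "ay": 0, "az": 0}
    - {"claw": 1, "tx": 0, "ty": 0, "tz": 0.004, "ax": 0, "ay": 0, "az": 0}
    - {"claw": 1, "tx": 0, "ty": 0, "tz": 0.003, "ax": 0, "ay": 0, "az": 0}
    - {"claw": 1, "tx": 0, "ty": 0, "tz": 0.002, "ax": 0, "ay": 0, "az": 0}

```text
clock: 38.92
tcp_pos: [0.4801, 0.1198, 0.2015]
orientation: [-3.128, -0.284, -0.002]
contact_force: [-0.4, 1.4, -1.2]
grip_width: 0.0105
gripper_force: 68.7
```

```bash
python3 - <<'E'
from h import *
st(); print(toolshift(c2w(-.035,0,.044)))
m,T,im=grab("top")
for t in ["electrode_2","sharp_2"]: find("top",t,m,T)
m,T,im=grab("scene")
for t in ["electrode_2","sharp_2"]: find("scene",t,m,T)
st()
E
```

```text
38.92 [0.4801 0.1198 0.2015] [[0.984, 0.18, 0.001], [0.18, -0.984, 0.001], [0.001, -0.0, -1.0]] [-0.75  0.54  0.47  2.15 -0.47  0.54 -1.31] 0.010458703140473178 68.65237355232239 [-0.4  1.4 -1.2]
(array([-0.0008,  0.0001,  0.0025]), array([0.4803, 0.12  , 0.0465]))
tip electrode_2 0.57 [0.469 0.168 0.046] [190. 228.]
tip electrode_2 0.56 [0.475 0.121 0.044] [206. 226.]
tip electrode_2 0.44 [0.467 0.162 0.047] [191. 229.]
tip sharp_2 0.54 [0.409 0.157 0.045] [192. 248.]
tip sharp_2 0.38 [0.418 0.113 0.042] [207. 245.]
tip sharp_2 0.31 [ 0.542 -0.463 -0.002] [395. 209.]
tip electrode_2 0.57 [0.475 0.171 0.043] [218. 207.]
tip electrode_2 0.4 [0.48  0.119 0.045] [230. 209.]
tip sharp_2 0.61 [0.407 0.163 0.045] [209. 214.]
tip sharp_2 0.58 [0.417 0.108 0.047] [223. 216.]
39.22 [0.4798 0.1197 0.2014] [[0.984, 0.18, 0.001], [0.18, -0.984, 0.0], [0.001, -0.0, -1.0]] [-0.75  0.54  0.47  2.15 -0.47  0.54 -1.31] 0.010607091980633285 68.6520266532898 [-0.5  0.3 -0.6]
```

>>> arm_command:
  plan:
    - {"claw": 1, "tx": 0, "ty": 0, "tz": 0.0012, "ax": 0, "ay": 0, "az": 0}
    - {"claw": 0.5, "tx": 0, "ty": 0, "tz": 0, "ax": 0, "ay": 0, "az": 0}
    - {"claw": 0.5, "tx": 0, "ty": 0, "tz": 0, "ax": 0, "ay": 0, "az": 0}
    - {"claw": 0.5, "tx": 0, "ty": 0, "tz": 0, "ax": 0, "ay": 0, "az": 0}
    - {"claw": 0.5, "tx": 0, "ty": 0, "tz": 0, "ax": 0, "ay": 0, "az": 0}
    - {"claw": 0.5, "tx": 0, "ty": 0, "tz": -0.02, "ax": 0, "ay": 0, "az": 0}
    - {"claw": 0.5, "tx": 0, "ty": 0, "tz": -0.03, "ax": 0, "ay": 0, "az": 0}
    - {"claw": 0.5, "tx": 0, "ty": 0, "tz": -0.038, "ax": 0, "ay": 0, "az": 0}
    - {"claw": 0.5, "tx": 0, "ty": 0, "tz": -0.038, "ax": 0, "ay": 0, "az": 0}
    - {"claw": 0.5, "tx": 0, "ty": 0, "tz": 0, "ax": 0, "ay": 0, "az": -7}

```text
clock: 40.05
tcp_pos: [0.4819, 0.1197, 0.3315]
orientation: [-3.103, -0.471, -0.014]
contact_force: [1.0, 0.8, -0.1]
grip_width: 0.0426
gripper_force: 0.0
```

>>> arm_command:
  plan:
    - {"claw": 0.5, "tx": 0, "ty": 0, "tz": 0, "ax": 0, "ay": 0, "az": -7}
    - {"claw": 0.5, "tx": 0, "ty": 0, "tz": 0, "ax": 0, "ay": 0, "az": -7}
    - {"claw": 0.5, "tx": 0, "ty": 0, "tz": 0, "ax": 0, "ay": 0, "az": -7}
    - {"claw": 0.5, "tx": 0, "ty": 0, "tz": 0, "ax": 0, "ay": 0, "az": -7}
    - {"claw": 0.5, "tx": 0, "ty": 0, "tz": 0, "ax": 0, "ay": 0, "az": -7}
    - {"claw": 0.5, "tx": 0, "ty": 0, "tz": 0, "ax": 0, "ay": 0, "az": -7}
    - {"claw": 0.5, "tx": 0, "ty": 0, "tz": 0, "ax": 0, "ay": 0, "az": -7}
    - {"claw": 0.5, "tx": 0, "ty": 0, "tz": 0, "ax": 0, "ay": 0, "az": -7}
    - {"claw": 0.5, "tx": 0, "ty": 0, "tz": 0, "ax": 0, "ay": 0, "az": -7}
    - {"claw": 0.5, "tx": 0, "ty": 0, "tz": 0, "ax": 0, "ay": 0, "az": -7}

```text
clock: 40.88
tcp_pos: [0.4795, 0.1195, 0.3257]
orientation: [-2.265, -2.177, 0.0]
contact_force: [0.3, 0.1, 0.2]
grip_width: 0.0423
gripper_force: 0.0
```

>>> arm_command:
  plan:
    - {"claw": 0.5, "tx": 0, "ty": 0, "tz": 0, "ax": 0, "ay": 0, "az": -7}
    - {"claw": 0.5, "tx": 0, "ty": 0, "tz": 0, "ax": 0, "ay": 0, "az": -7}
    - {"claw": 0.5, "tx": 0, "ty": 0, "tz": 0, "ax": 0, "ay": 0, "az": -7}
    - {"claw": 0.5, "tx": 0, "ty": 0, "tz": 0, "ax": 0, "ay": 0, "az": -7}
    - {"claw": 0.5, "tx": 0, "ty": 0, "tz": 0, "ax": 0, "ay": 0, "az": -7}
    - {"claw": 0.5, "tx": 0, "ty": 0, "tz": 0, "ax": 0, "ay": 0, "az": -7}
    - {"claw": 0.5, "tx": 0, "ty": 0, "tz": 0, "ax": 0, "ay": 0, "az": -7}
    - {"claw": 0.5, "tx": 0, "ty": 0, "tz": 0, "ax": 0, "ay": 0, "az": -7}
    - {"claw": 0.5, "tx": 0, "ty": 0, "tz": 0, "ax": 0, "ay": 0, "az": -7}
    - {"claw": 0.5, "tx": 0, "ty": 0, "tz": 0, "ax": 0, "ay": 0, "az": -7}

```text
clock: 41.72
tcp_pos: [0.4795, 0.1195, 0.3257]
orientation: [-0.607, -3.082, 0.0]
contact_force: [-0.9, -0.8, 0.7]
grip_width: 0.0428
gripper_force: 0.0
```

>>> arm_command:
  plan:
    - {"claw": 0.5, "tx": 0, "ty": 0, "tz": 0, "ax": 0, "ay": 0, "az": -7}
    - {"claw": 0.5, "tx": 0, "ty": 0, "tz": 0, "ax": 0, "ay": 0, "az": -7}
    - {"claw": 0.5, "tx": 0, "ty": 0, "tz": 0, "ax": 0, "ay": 0, "az": -7}
    - {"claw": 0.5, "tx": 0, "ty": 0, "tz": 0, "ax": 0, "ay": 0, "az": -7}
    - {"claw": 0.5, "tx": 0, "ty": 0, "tz": 0, "ax": 0, "ay": 0, "az": 0}
    - {"claw": 0.5, "tx": 0, "ty": 0, "tz": 0, "ax": 0, "ay": 0, "az": 0}
    - {"claw": 0.5, "tx": 0, "ty": 0, "tz": 0, "ax": 0, "ay": 0, "az": 0}
    - {"claw": 0.5, "tx": 0, "ty": 0, "tz": 0, "ax": 0, "ay": 0, "az": 0}
    - {"claw": 0.5, "tx": 0, "ty": 0, "tz": 0, "ax": 0, "ay": 0, "az": 0}
    - {"claw": 0.5, "tx": 0, "ty": 0, "tz": 0, "ax": 0, "ay": 0, "az": 0}

```text
clock: 42.55
tcp_pos: [0.4796, 0.1197, 0.3258]
orientation: [-0.146, 3.138, -0.0]
contact_force: [-0.8, -0.0, 0.1]
grip_width: 0.0427
gripper_force: 0.0
```

```bash
python3 - <<'E'
from h import *
st(); m,T,im=grab("wrist","wi.png")
for t in ["electrode_2","sharp_2"]: find("wrist",t,m,T)
for p in [(-.1,0,.044),(.018,0,.044),(-.1,.05,.044),(.018,.05,.044)]: print(p,pix(m,T,c2w(*p)))
print(toolshift([.6114,.1438,.0945]))
cv2.imwrite("pics/wic.png",cv2.resize(cv2.cvtColor(im,cv2.COLOR_RGB2BGR)[110:310,160:400],None,fx=3,fy=3,interpolation=cv2.INTER_CUBIC))
E
```

```text
42.55 [0.4796 0.1197 0.3258] [[-0.996, -0.093, 0.0], [-0.093, 0.996, -0.0], [0.0, -0.0, -1.0]] [-0.38  0.28  0.02  2.06 -0.01  0.8   1.3 ] 0.04265827721076489 0.0 [-0.8 -0.   0.1]
tip electrode_2 0.83 [0.475 0.167 0.043] [334. 207.]
tip electrode_2 0.61 [0.481 0.12  0.041] [279. 208.]
tip sharp_2 0.78 [0.41  0.155 0.043] [332. 127.]
tip sharp_2 0.71 [0.419 0.106 0.043] [269. 133.]
(-0.1, 0, 0.044) [272. 129.]
(0.018, 0, 0.044) [284. 265.]
(-0.1, 0.05, 0.044) [335. 123.]
(0.018, 0.05, 0.044) [340. 260.]
(array([-0.1335,  0.0117,  0.0763]), array([0.4796, 0.1197, 0.1708]))
```

View pics/wic.png

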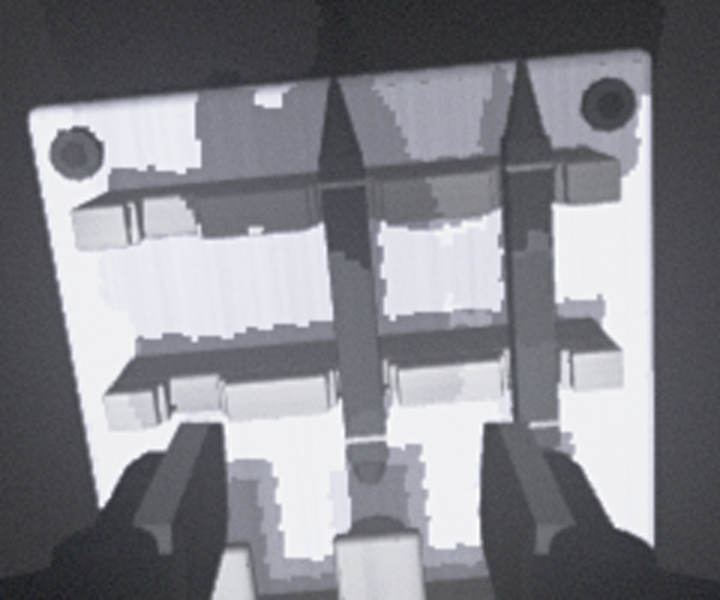

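Both electrodes lie in their slots, sharp ends at crop (333,78) and (520,62) facing front, blunt tails to the rear and level on both rails. Next I close the collar.

>>> arm_command:
  plan:
    - {"claw": 0.5, "tx": 0, "ty": 0, "tz": 0, "ax": 0, "ay": 0, "az": -0.8}
    - {"claw": 0.5, "tx": -0.0334, "ty": 0.0025, "tz": 0, "ax": 0, "ay": 0, "az": 0}
    - {"claw": 0.5, "tx": -0.0334, "ty": 0.0025, "tz": 0, "ax": 0, "ay": 0, "az": 0}
    - {"claw": 0.5, "tx": -0.0334, "ty": 0.0025, "tz": 0, "ax": 0, "ay": 0, "az": 0}
    - {"claw": 0.5, "tx": -0.0334, "ty": 0.0025, "tz": 0, "ax": 0, "ay": 0, "az": 0}
    - {"claw": 0.5, "tx": 0, "ty": 0, "tz": 0, "ax": 0, "ay": 0, "az": 0}
    - {"claw": 0.5, "tx": 0, "ty": 0, "tz": 0, "ax": 0, "ay": 0, "az": 0}
    - {"claw": 0.5, "tx": 0, "ty": 0, "tz": 0, "ax": 0, "ay": 0, "az": 0}
    - {"claw": 0.5, "tx": 0, "ty": 0, "tz": 0, "ax": 0, "ay": 0, "az": 0}
    - {"claw": 0.5, "tx": 0, "ty": 0, "tz": 0, "ax": 0, "ay": 0, "az": 0}

```text
clock: 43.53
tcp_pos: [0.6104, 0.1438, 0.3259]
orientation: [0.17, -3.136, 0.0]
contact_force: [-0.2, -0.6, 0.7]
grip_width: 0.0425
gripper_force: 0.0
```

```bash
python3 - <<'E'
from h import *
st(); m,T,im=grab("wrist","wj.png")
for t in ["screw_wing","collar_mid"]: find("wrist",t,m,T,n=2)
print(toolshift([.6114,.1438,.0945]))
m,T,im=grab("top")
for t in ["screw_wing","collar_mid"]: find("top",t,m,T,n=2)
E
```

```text
43.53 [0.6104 0.1438 0.3259] [[-0.994, -0.108, -0.001], [-0.108, 0.994, -0.0], [0.001, -0.0, -1.0]] [-0.35  0.48  0.03  1.75 -0.02  0.91  1.36] 0.042529598917328736 0.0 [-0.2 -0.6  0.7]
tip collar_mid 0.87 [0.615 0.141 0.062] [275. 219.]
tip collar_mid 0.65 [0.512 0.128 0.004] [274.  89.]
(array([-0.0005, -0.0003,  0.0766]), array([0.6109, 0.144 , 0.1711]))
tip screw_wing 0.41 [0.609 0.141 0.094] [198. 178.]
tip collar_mid 0.8 [0.611 0.149 0.066] [197. 180.]
```

>>> arm_command:
  plan:
    - {"claw": 0.5, "tx": 0, "ty": 0, "tz": 0.025, "ax": 0, "ay": 0, "az": 0}
    - {"claw": 0.5, "tx": 0, "ty": 0, "tz": 0.025, "ax": 0, "ay": 0, "az": 0}
    - {"claw": 0.5, "tx": 0, "ty": 0, "tz": 0.0165, "ax": 0, "ay": 0, "az": 0}
    - {"claw": 0.5, "tx": 0, "ty": 0, "tz": 0.01, "ax": 0, "ay": 0, "az": 0}
    - {"claw": 0.5, "tx": 0, "ty": 0, "tz": 0, "ax": 0, "ay": 0, "az": 0}
    - {"claw": 1, "tx": 0, "ty": 0, "tz": 0, "ax": 0, "ay": 0, "az": 0}
    - {"claw": 1, "tx": 0, "ty": 0, "tz": 0, "ax": 0, "ay": 0, "az": 0}
    - {"claw": 1, "tx": 0, "ty": 0, "tz": 0, "ax": 0, "ay": 0, "az": 0}
    - {"claw": 1, "tx": 0, "ty": 0, "tz": 0, "ax": 0, "ay": 0, "az": 0}
    - {"claw": 1, "tx": 0, "ty": 0, "tz": 0, "ax": 0, "ay": 0, "az": 0}
  squeeze: 60

```text
clock: 44.67
tcp_pos: [0.612, 0.1444, 0.2508]
orientation: [-0.17, 3.134, 0.002]
contact_force: [0.2, 1.1, 4.2]
grip_width: 0.0073
gripper_force: 61.5
```

```bash
python3 - <<'E'
from h import *
st()
E
```

```text
44.67 [0.612  0.1444 0.2508] [[-0.994, -0.108, 0.003], [-0.108, 0.994, 0.001], [-0.003, 0.001, -1.0]] [-0.35  0.57  0.02  1.79 -0.02  0.77  1.36] 0.007336148625791157 61.516391057521105 [0.2 1.1 4.2]
```

>>> arm_command:
  plan:
    - {"claw": 1, "tx": 0.004, "ty": -0.0003, "tz": 0, "ax": 0, "ay": 0, "az": 0}
    - {"claw": 1, "tx": 0.006, "ty": -0.0004, "tz": 0, "ax": 0, "ay": 0, "az": 0}
    - {"claw": 1, "tx": 0.006, "ty": -0.0004, "tz": 0, "ax": 0, "ay": 0, "az": 0}
    - {"claw": 1, "tx": 0.006, "ty": -0.0004, "tz": 0, "ax": 0, "ay": 0, "az": 0}
    - {"claw": 1, "tx": 0.006, "ty": -0.0005, "tz": 0, "ax": 0, "ay": 0, "az": 0}
    - {"claw": 1, "tx": 0.006, "ty": -0.0005, "tz": 0, "ax": 0, "ay": 0, "az": 0}
    - {"claw": 1, "tx": 0.004, "ty": -0.0003, "tz": 0, "ax": 0, "ay": 0, "az": 0}
    - {"claw": 1, "tx": 0.0024, "ty": -0.0002, "tz": 0, "ax": 0, "ay": 0, "az": 0}
    - {"claw": 1, "tx": 0, "ty": 0, "tz": 0, "ax": 0, "ay": 0, "az": 0}
    - {"claw": 1, "tx": 0, "ty": 0, "tz": 0, "ax": 0, "ay": 0, "az": 0}

```text
clock: 45.5
tcp_pos: [0.5734, 0.1371, 0.2509]
orientation: [-0.169, 3.129, 0.003]
contact_force: [7.9, 2.0, 1.4]
grip_width: 0.0077
gripper_force: 60.9
```

```bash
python3 - <<'E'
from h import *
st(); m,T,im=grab("top")
for t in ["screw_wing","collar_mid"]: find("top",t,m,T,n=2)
st()
E
```

```text
45.5 [0.5734 0.1371 0.2509] [[-0.994, -0.108, 0.008], [-0.108, 0.994, 0.002], [-0.008, 0.001, -1.0]] [-0.36  0.52  0.02  1.89 -0.02  0.72  1.35] 0.0077285426059937904 60.92391947284341 [7.9 2.  1.4]
tip screw_wing 0.74 [ 0.423 -0.348  0.   ] [360. 247.]
tip screw_wing 0.55 [0.572 0.134 0.094] [199. 191.]
tip collar_mid 0.97 [0.572 0.141 0.064] [199. 193.]
tip collar_mid 0.4 [ 0.508  0.122 -0.004] [208. 218.]
45.65 [0.5735 0.1372 0.2508] [[-0.994, -0.108, 0.008], [-0.108, 0.994, 0.002], [-0.008, 0.001, -1.0]] [-0.36  0.52  0.02  1.89 -0.02  0.72  1.35] 0.007776339773575422 60.97633360885084 [8.1 1.  2.3]
```

>>> arm_command:
  plan:
    - {"claw": 1, "tx": 0.001, "ty": 0, "tz": 0, "ax": 0, "ay": 0, "az": 0}
    - {"claw": 1, "tx": 0, "ty": 0, "tz": 0.0003, "ax": 0, "ay": 0, "az": 6}
    - {"claw": 1, "tx": 0, "ty": 0, "tz": 0.0003, "ax": 0, "ay": 0, "az": 6}
    - {"claw": 1, "tx": 0, "ty": 0, "tz": 0.0003, "ax": 0, "ay": 0, "az": 6}
    - {"claw": 1, "tx": 0, "ty": 0, "tz": 0.0003, "ax": 0, "ay": 0, "az": 6}
    - {"claw": 1, "tx": 0, "ty": 0, "tz": 0.0003, "ax": 0, "ay": 0, "az": 6}
    - {"claw": 1, "tx": 0, "ty": 0, "tz": 0.0003, "ax": 0, "ay": 0, "az": 6}
    - {"claw": 1, "tx": 0, "ty": 0, "tz": 0.0003, "ax": 0, "ay": 0, "az": 6}
    - {"claw": 1, "tx": 0, "ty": 0, "tz": 0.0003, "ax": 0, "ay": 0, "az": 6}
    - {"claw": 1, "tx": 0, "ty": 0, "tz": 0.0003, "ax": 0, "ay": 0, "az": 6}

```text
clock: 46.48
tcp_pos: [0.5726, 0.1351, 0.2481]
orientation: [1.28, 2.862, 0.004]
contact_force: [6.8, -3.4, 4.9]
grip_width: 0.0079
gripper_force: 61.5
```

```bash
python3 - <<'E'
from h import *
st(); print(r.get_obs()["moment"])
E
```

```text
46.48 [0.5726 0.1351 0.2481] [[-0.666, 0.745, 0.007], [0.746, 0.666, -0.0], [-0.005, 0.005, -1.0]] [-0.54  0.54  0.27  1.91 -0.2   0.71  0.57] 0.00788832622999593 61.465616477653384 [ 6.8 -3.4  4.9]
[-0.75136369 -1.40376048  0.00923893]
```

>>> arm_command:
  plan:
    - {"claw": 1, "tx": 0, "ty": 0, "tz": 0.0003, "ax": 0, "ay": 0, "az": 6}
    - {"claw": 1, "tx": 0, "ty": 0, "tz": 0.0003, "ax": 0, "ay": 0, "az": 6}
    - {"claw": 1, "tx": 0, "ty": 0, "tz": 0.0003, "ax": 0, "ay": 0, "az": 6}
    - {"claw": 1, "tx": 0, "ty": 0, "tz": 0.0003, "ax": 0, "ay": 0, "az": 6}
    - {"claw": 1, "tx": 0, "ty": 0, "tz": 0.0003, "ax": 0, "ay": 0, "az": 6}
    - {"claw": 1, "tx": 0, "ty": 0, "tz": 0, "ax": 0, "ay": 0, "az": 3}
    - {"claw": 1, "tx": 0, "ty": 0, "tz": 0, "ax": 0, "ay": 0, "az": 0}
    - {"claw": 1, "tx": 0, "ty": 0, "tz": 0, "ax": 0, "ay": 0, "az": 0}
    - {"claw": 1, "tx": 0, "ty": 0, "tz": 0, "ax": 0, "ay": 0, "az": 0}
    - {"claw": 1, "tx": 0, "ty": 0, "tz": 0, "ax": 0, "ay": 0, "az": 0}

```text
clock: 47.32
tcp_pos: [0.5716, 0.1346, 0.2464]
orientation: [2.035, 2.388, 0.002]
contact_force: [3.6, -3.9, 7.3]
grip_width: 0.0079
gripper_force: 62.1
```

```bash
python3 - <<'E'
from h import *
st(); print(r.get_obs()["moment"]); M=R.from_rotvec(r.get_obs()["orientation"]).as_matrix(); print(np.degrees(np.arctan2(M[1,0],M[0,0])))
E
```

```text
47.32 [0.5716 0.1346 0.2464] [[-0.159, 0.987, 0.004], [0.987, 0.159, -0.001], [-0.002, 0.004, -1.0]] [-0.65  0.56  0.42  1.92 -0.33  0.72  0.11] 0.007877859465192334 62.10558411665261 [ 3.6 -3.9  7.3]
[-0.98433321 -0.67748987  0.35256417]
99.13155522515544
```

The moment about z is 0.35 N m, well above the friction, so the screw is at its stop. One small extra turn, then release and retreat.

>>> arm_command:
  plan:
    - {"claw": 1, "tx": 0, "ty": 0, "tz": 0, "ax": 0, "ay": 0, "az": 1.5}
    - {"claw": 1, "tx": 0, "ty": 0, "tz": 0, "ax": 0, "ay": 0, "az": 0}
    - {"claw": 1, "tx": 0, "ty": 0, "tz": 0, "ax": 0, "ay": 0, "az": 0}
    - {"claw": 0.5, "tx": 0, "ty": 0, "tz": 0, "ax": 0, "ay": 0, "az": 0}
    - {"claw": 0.5, "tx": 0, "ty": 0, "tz": 0, "ax": 0, "ay": 0, "az": 0}
    - {"claw": 0.5, "tx": 0, "ty": 0, "tz": 0, "ax": 0, "ay": 0, "az": 0}
    - {"claw": 0.5, "tx": 0, "ty": 0, "tz": -0.02, "ax": 0, "ay": 0, "az": 0}
    - {"claw": 0.5, "tx": 0, "ty": 0, "tz": -0.03, "ax": 0, "ay": 0, "az": 0}
    - {"claw": 0.5, "tx": 0, "ty": 0, "tz": -0.035, "ax": 0, "ay": 0, "az": 0}
    - {"claw": 0.5, "tx": 0, "ty": 0, "tz": -0.035, "ax": 0, "ay": 0, "az": 0}

```text
clock: 48.15
tcp_pos: [0.5695, 0.1365, 0.3653]
orientation: [-2.066, -2.364, 0.005]
contact_force: [1.5, 0.2, -0.6]
grip_width: 0.0425
gripper_force: 0.0
```

>>> arm_command:
  plan:
    - {"claw": 0.5, "tx": 0, "ty": 0, "tz": 0, "ax": 0, "ay": 0, "az": 0}
    - {"claw": 0.5, "tx": 0, "ty": 0, "tz": 0, "ax": 0, "ay": 0, "az": 0}
    - {"claw": 0.5, "tx": 0, "ty": 0, "tz": 0, "ax": 0, "ay": 0, "az": 0}
    - {"claw": 0.5, "tx": 0, "ty": 0, "tz": 0, "ax": 0, "ay": 0, "az": 0}
    - {"claw": 0.5, "tx": 0, "ty": 0, "tz": 0, "ax": 0, "ay": 0, "az": 0}
    - {"claw": 0.5, "tx": 0, "ty": 0, "tz": 0, "ax": 0, "ay": 0, "az": 0}
    - {"claw": 0.5, "tx": 0, "ty": 0, "tz": 0, "ax": 0, "ay": 0, "az": 0}
    - {"claw": 0.5, "tx": 0, "ty": 0, "tz": 0, "ax": 0, "ay": 0, "az": 0}
    - {"claw": 0.5, "tx": 0, "ty": 0, "tz": 0, "ax": 0, "ay": 0, "az": 0}
    - {"claw": 0.5, "tx": 0, "ty": 0, "tz": 0, "ax": 0, "ay": 0, "az": 0}

```text
clock: 48.98
tcp_pos: [0.5706, 0.1365, 0.365]
orientation: [-2.068, -2.365, 0.0]
contact_force: [-0.2, 0.6, 0.3]
grip_width: 0.0424
gripper_force: 0.0
```

```bash
python3 - <<'E'
from h import *
st(); m,T,im=grab("wrist","wk.png")
for t in ["screw_wing","collar_mid","sharp_1","electrode_1"]: find("wrist",t,m,T,n=3)
for p in [(.06,0,.096),(.06,-.02,.096),(-.005,0,.0585),(-.1,0,.044),(-.1,.05,.044)]: print(p,pix(m,T,c2w(*p)))
cv2.imwrite("pics/wkc.png",cv2.resize(cv2.cvtColor(im,cv2.COLOR_RGB2BGR)[80:300,90:400],None,fx=2.5,fy=2.5,interpolation=cv2.INTER_CUBIC))
m,T,im=grab("top")
for t in ["dish"]: find("top",t,m,T,n=3)
E
```

```text
48.98 [0.5706 0.1365 0.365 ] [[-0.134, 0.991, -0.0], [0.991, 0.134, -0.0], [-0.0, -0.0, -1.0]] [-0.73  0.4   0.5   1.84 -0.23  0.96  0.01] 0.0424111594730031 0.0 [-0.2  0.6  0.3]
tip screw_wing 0.67 [0.575 0.139 0.091] [281. 208.]
tip collar_mid 0.73 [0.576 0.136 0.065] [281. 205.]
tip sharp_1 0.76 [0.418 0.11  0.042] [119. 204.]
tip electrode_1 0.95 [0.479 0.117 0.043] [181. 205.]
tip electrode_1 0.85 [0.476 0.166 0.044] [179. 155.]
(0.06, 0, 0.096) [278. 213.]
(0.06, -0.02, 0.096) [279. 236.]
(-0.005, 0, 0.0585) [208. 205.]
(-0.1, 0, 0.044) [115. 206.]
(-0.1, 0.05, 0.044) [105. 154.]
tip dish 0.64 [ 0.541 -0.381 -0.002] [369. 209.]
tip dish 0.6 [ 0.423 -0.343 -0.003] [358. 247.]
tip dish 0.26 [0.478 0.121 0.041] [206. 225.]
```

View pics/wkc.png

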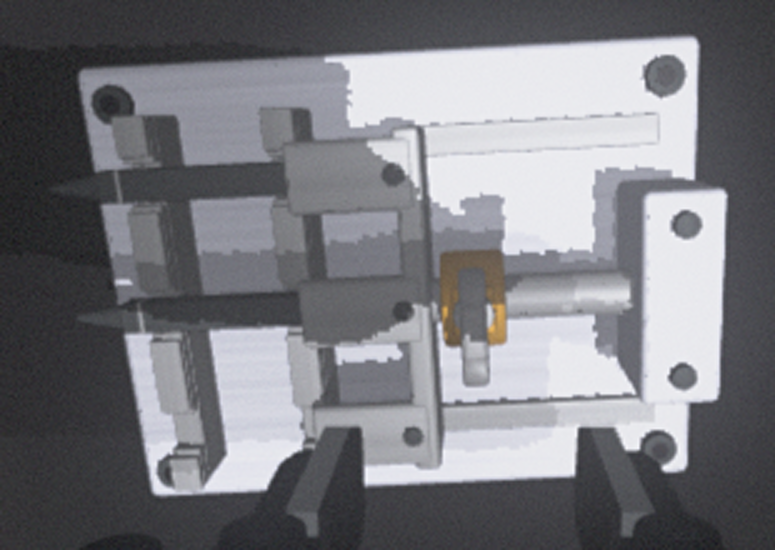

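The picture shows the collar home with its fingers over both tails. The wing, at crop (472,275) to (477,380), is parallel to the cross plate, so the screw is tight. Both sharp ends face out. I'll hand in.

```bash
python3 -c "
from bench import r
print(r.hand_in())"
```

```text
the job is handed in; nothing more can be done
None
```

The job is handed in: both electrodes present (left and middle slots; the right was empty) were dipped and laid back with their sharp ends out, the collar is home with its set screw tight, and the dish stayed upright; no verdict came back.

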